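# Clamp a round blank in the carving jig and latch the clamp arm

### The arm

A 7-joint arm with a two-finger parallel gripper is mounted at the origin on a cart in front of the work surface, level with it; the furniture and walls round the work are solid. World frame = base frame: x ahead of the robot, y to its left, z up, the work surface at z = 0. Lengths are in m, angles in rad, forces in N, time in s.
With the tool pointing down it reaches from about 0.425 to 1.025 m from the base axis. Payload 3.6 kg.
Tool frame: the origin (TCP) lies at the very end of the fingers, on their centre line; the grasp point (between the pads) lies manip.pinch_z behind it (manip.pinch_z is the distance from the TCP to the grasp point, in m); x points along the fingers, y is the direction in which the jaws open and shut, and the axes are right-handed (so a half turn about x gives the same grasp; the last joint's range is limited). The gripper opens to 85 mm and grips with 20 to 120 N. Pads are 22 mm wide; open, the fingers measure 114 mm over their backs; the gripper's body (76 mm by 85 mm) begins 54 mm behind the grasp point. The pads swing forward as they close: fully open they stand 13 mm farther back than shut.
Start: joints at [1.173, 0.591, 0.048, 1.609, -0.033, 0.943, -0.034], TCP at [0.218, -0.692, 0.231] pointing down, gripper open.
Joint ranges: [-2.69, 2.69], [-0.47, 2.24], [-1.27, 1.36], [0.19, 2.51], [-1.53, 4.68], [0.08, 2.07], [-3.09, 3.09]. Speed limits (rad/s): [2.57, 2.57, 3.14, 3.14, 3.14, 3.14, 3.14].

### API

Orientations are given as a 3x3 rotation matrix whose columns are the frame's x, y, z axes.
In Python, from station import manip, vision gives the robot as it stands. The module is installed in compiled form; this text tells all that it offers.
- The arm moves only by the tool play_rows, never from a script. Its arguments are lists of equal length, an entry for each row: "gripper": the finger opening in m, from 0 to 0.0854; "offset": the shift along the tool's x, y, z in m, a list of three; "turn": the turn about the tool's x in rad. In form: {"gripper": [gripper, ...], "offset": [[dx, dy, dz], ...], "turn": [turn, ...]}. A call has 1 to 5 rows; each row is the pose to reach, as a shift and turn from the pose commanded when the call began, along the tool's axes at that moment; what a row does not reach only later rows make up. A row lasts 1/10 s, in which the tool goes at most 50 mm and 8.59 degrees, less where a joint would pass 70% of its speed; a pose out of reach is approached as far as the arm can. A call with a gripper value outside its range is refused whole. The fingers move at their own pace and stop on an object; "newtons" is the grip in N (left out, the last holds). Time passes only in rows, so rows that repeat a pose let the fingers close. It gives the time, the measured TCP pose, the force and the opening at its end, in the units of the state.
- manip.observe(): the state, without advancing time (a new reading comes with each control period).
- vision.read_camera(name): name is "side" or "top"; returns (picture, depth): 384x512x3 uint8, red, green, blue; 384x512 float32, m along the optical axis (not along the pixel's ray), 0 where there is no reading.
- vision.calibration(name): a dict with "fx", "fy", "cx", "cy" (pixels), "R" (3x3) and "t" (3): a world point X has camera coordinates R X + t. Camera axes: x right, y down, z forward; pixel columns grow to the right and rows downward; lengths in m; the calibration is good to about 2 mm. A picture is of the moment at which its call begins. calibration takes no time and is no camera call.
- manip.sign_off(): hands the job in, once; it reports no verdict.
Trained networks look in the newest picture that a camera, given by its name, has taken for a name from the list of things; names that differ only in an ending like _2 or _b are one class to them, and where a whole thing is asked for, a point or a joint stands for the part that bears it (a point fixed in the world has none). Each returns a list of dicts, best first, with "conf" (0 to 1); they miss things now and then, are a little off and sometimes report something else, mostly with a low value. They report only what shows in the picture. A call takes as long as a camera call. They do not tell look-alikes from the thing itself.
- vision.boxes_of(camera, query): "box" ([left, top, right, bottom] as shares, 0 to 1, of the picture: columns of its width, rows of its height, round what is visible of it).
- vision.trace(camera, query): "pixels" (384x512 bool, what is visible of it) and "box" ([left, top, right, bottom] as shares, 0 to 1, of the picture: columns of its width, rows of its height, round what is visible of it).
The state is a dict: "time": time; "joints": joint angles; "qvel": joint speeds; "effort": joint torques, N m; "tool_pos": TCP position; "ee_rot": TCP orientation; "force": force on the tool from outside, world axes, zero at the start; "ft_torque": the same for the moment, N m; "gripper_width": finger opening in m.
Only numpy, scipy, OpenCV 4.12 (cv2) and the standard library are available. Lean on these libraries where they do the work, as an engineer would, in place of code of your own. Each camera call takes 0.05 s, during which the arm holds its last target.

### The job

Lay the loose round wooden blank flat in the nest of the carving jig, let go of it, then swing the clamp arm shut on it against its spring, lifting the latch bar over the keeper's striker tooth and letting it down fully home in the keeper's notch, so that the blank stays clamped against both pins when you let go. The notch must be found by feel: do not push the arm much further than the notch needs, since squeezing dents the soft wood. Leave the small jars and the measuring beaker where they stand.

Things in the scene. Friction and masses are not known exactly. Their poses are not given: they have to be found in the camera images.
- blank_mid (a point): centre, half-way up, of the loose round beech blank, a flat disc 65 mm across and 8 mm thick (about 20 g), lying flat on the table left of the pocket scale
- jig: carving jig screwed to the table: plywood base 226 mm along its x, y -86 to +50 mm, 12 mm thick. Origin on the table under the middle of the nest; z up; at yaw 0 x points away from the robot, y to its left. Two polished steel pins, 10 mm across, 6 mm high, stand at x +29 and -29, y +24.3 mm: the blank rests against both when pushed to +y
- nest (a point): where the blank's centre belongs: over the jig's origin, 16 mm above the table (blank lying on the 12 mm base, cork spot 54 mm across under it), axes as the jig's. Fingers on the blank's +x and -x sides meet nothing there while the arm is open
- hinge_pin (a point): upright hinge of the clamp arm, at x +85, y -58 mm of the jig, here 39 mm above the table. The wooden arm is 14 mm wide, 147 mm long, 13.5 to 31.5 mm above the table; axes as the jig's
- clamp_arm (a joint): angle of the arm, rad. 0: closed, it points from the hinge along the jig's -x. Grows as it opens, free end swinging to the jig's -y, up to 1.0 (least -0.08); stays where left, under 0.5 N at the thumb-piece. From about 0.05 rad the plunger presses the blank; holding the arm closed then takes about 4.5 to 7.5 N at the thumb-piece, and it springs back unless latched
- plunger: sprung plunger with a white nylon roller 12 mm across, in the arm 85 mm from the hinge, 18 mm above the table; origin on the roller's axis, y towards the blank. The roller meets the blank about 4 mm before the arm is closed and pushes it to the pins: 3 N at first, 1.5 N more per mm, 7 to 11 N when latched, 12 mm travel. Over 15 N dents the wood
- latch_bar (a joint): lift of the latch bar, rad: 0 level, fully down on its rest; 0.30 upper stop, nose up. Steel bar 8 mm wide, 10 mm high along the arm's top, pivoted on it 75 mm from the hinge, 39 mm above the table. Falls by its own weight (about 0.9 N at the thumb-piece), but can stick half-way when the spring wedges it sideways, and must then be pressed home
- thumb_mid (a point): centre of the red thumb-piece on the latch bar, 130 mm from the arm's hinge, 55 mm from the bar's pivot: 10 mm thick across the arm, 22 mm along it, 34 mm high, top 77 mm above the table when down. Pinched across its 10 mm it can lift the bar (0.1 rad is 5.5 mm here) and swing the arm. x along the arm to the hinge, y across it towards the blank
- bar_nose (a point): point on the middle line of the latch bar that lies in the keeper's notch when latched (spring holding it against the tooth), past the arm's free end: 177 mm from the arm's hinge, 102 mm from the bar's pivot, 39 mm above the table when the bar is down
- keeper_line (a point): point on the jig at x -92, y -58 mm, 42 mm above the table: usual place of the steel keeper with its square notch, from here 4 mm to -y and 6 mm to +y (10 mm for the 8 mm bar). Axes as the jig's. Its slotted foot lets the keeper stand up to 3 mm off this either way along y; this is not measured and must be felt or seen
- notch_floor (a point): floor of the notch at its usual place, 13 mm below the keeper's top and 5 mm below a bar that is down. The keeper's striker tooth (8 mm, on the -y side) and inner land (12 mm, +y side) have level tops 42 mm above the table, square, no ramp, 20 mm long; a bar that is down has its underside at 34 mm, so its nose must be lifted over 8 mm to pass
- jar_1: small pigment jar 34 mm across and 42 mm high with white cap and red label, at the back right; to be left alone
- jar_3: small pigment jar 31 mm across and 42 mm high with white cap and green label, at the back left; to be left alone
- beaker: small cream measuring beaker 48 mm across and 47 mm high, behind the scale; to be left alone
Things that resemble listed ones, but are neither listed nor needed, are in the scene too. Leave any green look-alike of the part that bears blank_mid alone.

How it is judged:
On the way, in this order (a step that is already met when the one before it is completed fails the run):
1. the blank lies flat in the nest within 10 mm of its place, let go (horizontal distance between blank_mid and jig below 0.01 m and height (world z) of blank_mid below 0.0185 m and angle between blank_mid's own z axis and vertical below 0.08 rad and contact force between the fingers and blank below 0.1 N), for 0.2 s.
2. the arm is swung in to the keeper with the latch bar raised above the striker tooth (y of bar_nose in the frame of jig above -0.07 m and value of joint latch_bar above 0.055 rad), for 0.05 s.
At the end, for the whole second after the job is handed in: The latch bar is down (under 0.025 rad) in the keeper's notch (nose 51 to 64 mm to the jig's -y side, where only the notch lets it down), and the blank lies flat in the nest, within 3 mm of its place against the pins, at rest and pressed by the plunger with over 2 N (value of joint latch_bar below 0.025 rad and y of bar_nose in the frame of jig between -0.064 and -0.051 m and horizontal distance between blank_mid and jig below 0.003 m and height (world z) of blank_mid below 0.0185 m and angle between blank_mid's own z axis and vertical below 0.06 rad and contact force between plunger and blank above 2 N and linear speed of blank below 0.01 m/s); the robot touches nothing.
It fails at once if the plunger squeezes the blank with more than 15 N (contact force between plunger and blank above 15 N).
It fails at once if a jar or the beaker is moved by more than 20 mm (distance of any of jar_1, jar_3, beaker from where it was at the start of the episode above 0.02 m).
It also fails if it takes over 64 s, if anything falls off the work surface, if the arm or the gripper's body presses on something with over 40 N, if the wrist force passes 120 N, or if a joint passes its speed limit or range.

## Working session

There is one attempt and no reset: what is moved stays moved. The work goes in short steps, Python scripts to look and compute and a tool call to move; the robot and the scene stay as the last step left them, time stands still between calls to the robot, and variables do not carry over. Pictures are saved under pics/ and viewed, and the job is handed in when it is done.

Besides the shell and the picture viewer there is one more tool, called by a JSON object that holds its "fn" and its "kwargs", one argument or row to a line. play_rows: Moves the arm, as the interface text tells. Its arguments: {"type":"object","properties":{"gripper":{"type":"array"},"offset":{"type":"array"},"turn":{"type":"array"},"newtons":{"type":"number"}},"required":["gripper","offset","turn"]}

```bash
mkdir -p pics; ls
cat > h.py <<'E'
import numpy as np, cv2
from station import manip, vision
def look(n,tag):
    p,d=vision.read_camera(n); cv2.imwrite(f'pics/{tag}.png',cv2.cvtColor(p,cv2.COLOR_RGB2BGR)); np.savez(f'pics/{tag}.npz',d=d,p=p); return p,d
def cloud(n,d):
    c=vision.calibration(n); R=np.array(c['R']);t=np.array(c['t'])
    v,u=np.mgrid[0:384,0:512]
    X=np.stack([(u-c['cx'])/c['fx']*d,(v-c['cy'])/c['fy']*d,d],-1)
    return (X-t)@R
def proj(n,P):
    c=vision.calibration(n); q=np.array(c['R'])@np.array(P)+np.array(c['t']); return q[0]/q[2]*c['fx']+c['cx'],q[1]/q[2]*c['fy']+c['cy']
E
python3 - <<'E'
from h import *
s=manip.observe(); print(s['time'],s['tool_pos'],np.round(s['ee_rot'],3),manip.pinch_z,s['force'])
for n in ['top','side']:
    p,d=look(n,n+'0'); c=vision.calibration(n); print(n,c['fx'],c['cx'],c['cy'],np.round(c['R'],3).tolist(),c['t'],-np.array(c['R']).T@np.array(c['t']))
    P=cloud(n,d)
    for q in ['blank_mid','jig','thumb_mid','latch_bar','clamp_arm','plunger','keeper_line']:
        try: r=vision.trace(n,q)
        except Exception as e: print(q,e); continue
        for x in r[:3]:
            m=x['pixels']&(d>0); 
            print(q,round(x['conf'],2),np.round(np.array(x['box'])*[512,384,512,384]),np.round(np.median(P[m],0),3) if m.any() else None)
print(manip.observe()['time'])
E
```

```text
pics
0.0 [ 0.21732709 -0.690776    0.23010889] [[-0.001  0.3   -0.954]
 [ 0.002 -0.954 -0.3  ]
 [-1.    -0.002  0.   ]] 0.0187 [-0.43599331  0.25149746  0.26366221]
top 392.44830851779955 253.17471410367767 196.82077996436414 [[-0.005, -1.0, -0.001], [-0.994, 0.005, -0.106], [0.106, 0.001, -0.994]] [-0.07891841  0.5120538   0.87233977] [ 0.41660159 -0.08217868  0.92146278]
blank_mid 0.84 [145. 180. 172. 209.] [0.521 0.141 0.01 ]
blank_mid 0.74 [309. 276. 337. 304.] [ 0.295 -0.235  0.01 ]
blank_mid 0.7 [281. 156. 396. 258.] [ 0.5   -0.232  0.014]
jig 0.75 [281. 154. 395. 259.] [ 0.498 -0.233  0.014]
thumb_mid 0.64 [352. 185. 394. 224.] [ 0.495 -0.349  0.046]
latch_bar 0.79 [352. 186. 397. 224.] [ 0.493 -0.35   0.046]
clamp_arm 0.83 [326. 161. 398. 225.] [ 0.517 -0.316  0.035]
clamp_arm 0.55 [281. 155. 398. 258.] [ 0.498 -0.232  0.014]
plunger 0.36 [142. 179. 169. 207.] [0.521 0.141 0.01 ]
plunger 0.24 [184. 128. 200. 150.] [0.655 0.057 0.02 ]
keeper_line 0.81 [282. 158. 397. 258.] [ 0.498 -0.232  0.014]
side 490.9253964756689 251.08172511509045 186.77531273147218 [[-0.899, -0.438, 0.003], [-0.168, 0.337, -0.926], [0.405, -0.833, -0.377]] [0.41187171 0.15692981 0.84506523] [0.05448789 0.83165571 0.46236388]
blank_mid 0.68 [347. 188. 371. 205.] [ 0.287 -0.224  0.008]
jig 0.93 [229. 145. 331. 204.] [ 0.496 -0.236  0.012]
thumb_mid 0.64 [285. 149. 320. 157.] [ 0.486 -0.351  0.043]
latch_bar 0.78 [284. 146. 319. 160.] [ 0.487 -0.35   0.043]
clamp_arm 0.64 [247. 143. 321. 174.] [ 0.509 -0.323  0.031]
keeper_line 0.65 [233. 144. 326. 200.] [ 0.495 -0.231  0.012]
0.8
```

Run:
```python
from h import *
a=cv2.imread('pics/top0.png'); cv2.imwrite('pics/top0c.png',cv2.resize(a[110:320,110:430],None,fx=2.5,fy=2.5,interpolation=cv2.INTER_CUBIC))
a=cv2.imread('pics/side0.png'); cv2.imwrite('pics/side0c.png',cv2.resize(a[100:300,150:470],None,fx=2.5,fy=2.5,interpolation=cv2.INTER_CUBIC))
```

```text
(no output)
```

View pics/top0.png

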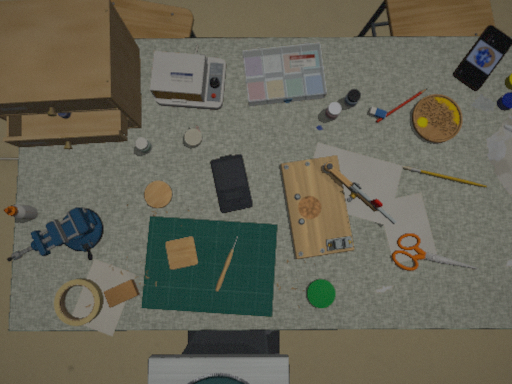

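View pics/top0c.png

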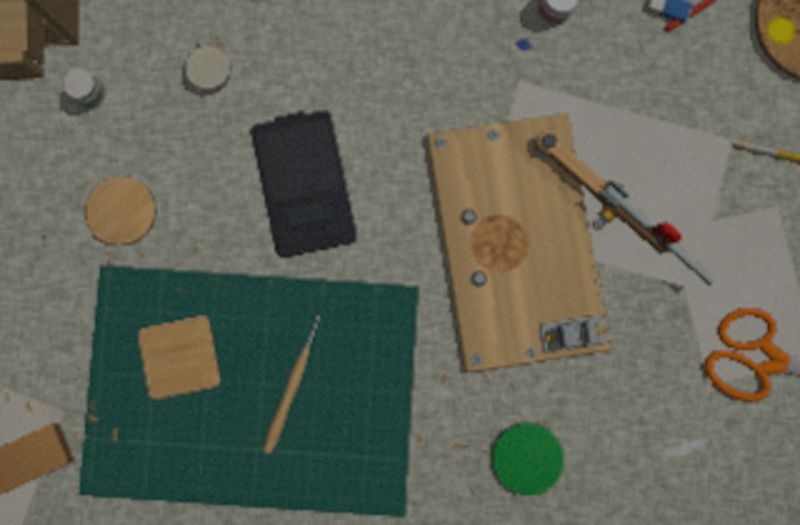

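View pics/side0c.png

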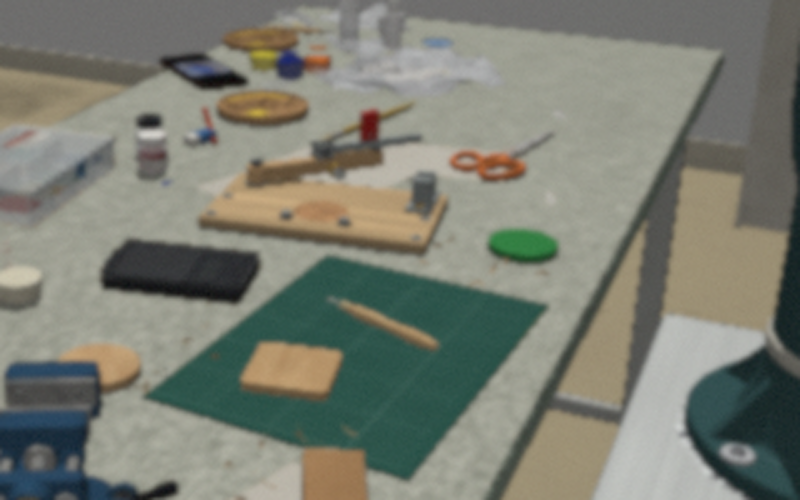

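```bash
cat >> h.py <<'E'
def ray(n,uv,z):
    c=vision.calibration(n);R=np.array(c['R']);t=np.array(c['t']);o=-R.T@t
    dr=R.T@np.array([(uv[0]-c['cx'])/c['fx'],(uv[1]-c['cy'])/c['fy'],1]); return o+dr*(z-o[2])/dr[2]
E
python3 - <<'E'
from h import *
from scipy.optimize import least_squares
# hand-picked top pixels (crop/2.5+110)
pk={'c1':((430,135),(113,50,12)),'c2':((567,114),(113,-86,12)),'c3':((608,349),(-113,-86,12)),'c4':((467,371),(-113,50,12)),
 'cork':((499,244),(0,0,12)),'p1':((468,216),(29,24.3,18)),'p2':((478,278),(-29,24.3,18)),'h':((548,141),(85,-58,39))}
L=np.array([v[1] for v in pk.values()])/1e3; 
W=np.array([ray('top',np.array(v[0])/2.5+110-0.3,v[1][2]/1e3) for v in pk.values()])
def tf(q,L): c,s=np.cos(q[2]),np.sin(q[2]); return np.stack([q[0]+c*L[:,0]-s*L[:,1],q[1]+s*L[:,0]+c*L[:,1]],1)
r=least_squares(lambda q:(tf(q,L)-W[:,:2]).ravel(),[.5,-.23,0],loss='soft_l1',f_scale=.002); print(r.x); 
for k,e in zip(pk,(tf(r.x,L)-W[:,:2])*1e3): print(k,np.round(e,1))
# blank
p=np.load('pics/top0.npz')['p']; d=np.load('pics/top0.npz')['d']; P=cloud('top',d)
vision.read_camera('top'); x=vision.trace('top','blank_mid')
for y in x[:2]:
    v,u=np.nonzero(y['pixels']); print(u.mean(),v.mean(),len(u),ray('top',(u.mean(),v.mean()),.007))
for n in ['thumb_mid','clamp_arm','latch_bar']:
    x=vision.trace('top',n)[0]['pixels']; print(n,x.sum(),np.median(P[x],0))
# red pixels
pf=p.astype(int); m=(pf[...,0]>110)&(pf[...,1]<60)&(pf[...,2]<70); m[:, :350]=0;m[:, 400:]=0
v,u=np.nonzero(m); print(u,v,P[m][:,2].round(3))
E
```

```text
[ 0.4883375  -0.21080109  0.14922896]
c1 [1.4 4.1]
c2 [ 2.1 -1. ]
c3 [-1.6 -2.9]
c4 [-2.4  1.8]
cork [0.2 0.8]
p1 [-0.4  0.1]
p2 [-0.4 -0.3]
h [ 1.  -1.3]
320.9114114114114 293.0105105105105 666 [ 0.29223261 -0.23491952  0.007     ]
157.89536878216123 193.93310463121784 583 [0.52168332 0.1422179  0.007     ]
thumb_mid 588 [0.52114311 0.14070151 0.00981252]
clamp_arm 690 [ 0.51614617 -0.317144    0.03467727]
latch_bar 307 [ 0.48944756 -0.35285758  0.04552556]
[399 398 399 397 398 395 396 397 398 393 394 395 396 392 393 394 391 392
 393 389 390 391 388 389 390 387 388 387 378 379 380 381 378 379 376 376
 377 376 377 378 379 377 378 379 380 378 379 380 381 380 381 381 399 398
 398 393 393] [105 106 106 107 107 108 108 108 108 109 109 109 109 110 110 110 111 111
 111 112 112 112 113 113 113 114 114 115 119 119 119 119 120 120 199 200
 200 201 201 201 201 202 202 202 202 203 203 203 203 204 204 205 238 241
 242 253 258] [0.008 0.005 0.008 0.009 0.009 0.009 0.011 0.011 0.008 0.012 0.01  0.011
 0.007 0.012 0.008 0.009 0.006 0.01  0.011 0.009 0.008 0.008 0.006 0.009
 0.008 0.008 0.006 0.008 0.009 0.007 0.009 0.008 0.006 0.01  0.078 0.08
 0.078 0.08  0.077 0.081 0.079 0.077 0.078 0.921 0.082 0.08  0.08  0.081
 0.079 0.079 0.077 0.08  0.013 0.011 0.01  0.008 0.01 ]
```

```bash
cat >> h.py <<'E'
J=np.array([0.4883,-0.2108,0.1492])
def j2w(x,y): c,s=np.cos(J[2]),np.sin(J[2]); return np.array([J[0]+c*x-s*y,J[1]+s*x+c*y])
def w2j(p): c,s=np.cos(J[2]),np.sin(J[2]); d=np.array(p[:2])-J[:2]; return np.array([c*d[0]+s*d[1],-s*d[0]+c*d[1]])
def plan(pos,jaw):
    """world TCP target + jaw direction angle -> offset,turn from the present pose"""
    s=manip.observe(); R=np.array(s['ee_rot']); p=np.array(s['tool_pos'])
    o=R.T@(np.array(pos)-p); v=R.T@np.array([np.cos(jaw),np.sin(jaw),0]); a=np.arctan2(v[2],v[1])
    a=(a+np.pi/2)%np.pi-np.pi/2
    print('t',round(s['time'],2),'pos',np.round(p,4),'off',np.round(o,4),'turn',round(a,3),'F',np.round(s['force'],1),'w',round(s['gripper_width'],4),'j7',round(s['joints'][6],2))
def st():
    s=manip.observe(); R=np.array(s['ee_rot']); print('t',round(s['time'],2),'pos',np.round(s['tool_pos'],4),'jig',np.round(w2j(s['tool_pos'])*1e3,1),'F',np.round(s['force'],1),'w',round(s['gripper_width'],4),'jaw',round(np.arctan2(R[1,1],R[0,1]),3))
E
python3 - <<'E'
from h import *
H=j2w(.085,-.058); T=ray('top',(378.7,202.5),.077); print(H,T,w2j(H)*1e3,w2j(T)*1e3)
d=w2j(T)-w2j(H); print(np.hypot(*d),np.arctan2(-d[1],-d[0]))
N=ray('top',np.array([709,282])/2.5+109.7,.039);d=w2j(N)-w2j(H);print(np.hypot(*d),np.arctan2(-d[1],-d[0]))
plan([.5217,.1422,.09],.149)
a=cv2.imread('pics/top0.png')[225:260,320:365]; cv2.imwrite('pics/k.png',cv2.resize(a,None,fx=16,fy=16,interpolation=cv2.INTER_CUBIC))
P=cloud('top',np.load('pics/top0.npz')['d'])
for v in range(232,256): print(v,[int(1e3*z) for z in P[v,322:358,2]])
for x,y,z in [(-92,-70,42),(-92,-62,42),(-92,-52,42),(-92,-40,42)]: print(y,proj('top',[*j2w(x/1e3,y/1e3),z/1e3]))
E
```

```text
[ 0.58097721 -0.25552064] [ 0.49276471 -0.3523603   0.077     ] [ 85. -58.] [ -16.62741791 -140.65127598]
0.13099376127566037 0.682784609038862
0.19106924295389663 0.6732815520375471
t 1.05 pos [ 0.2176 -0.6916  0.2313] off [ 0.1413 -0.7041 -0.5404] turn -1.415 F [ 0.5  0.4 -0.2] w 0.0855 j7 -0.03
232 [14, 15, 12, 14, 14, 13, 15, 12, 11, 12, 10, 10, 13, 13, 11, 13, 14, 15, 16, 14, 13, 13, 12, 13, 15, 13, 15, 13, 10, 11, 1, 0, 0, 2, 1, 0]
233 [11, 15, 13, 12, 14, 15, 13, 13, 12, 13, 13, 14, 15, 13, 15, 15, 13, 13, 16, 11, 12, 12, 13, 13, 15, 12, 12, 8, 9, 11, 3, 0, 0, 2, 3, 2]
234 [13, 12, 15, 14, 14, 12, 12, 12, 10, 15, 14, 13, 12, 12, 11, 14, 12, 11, 16, 14, 15, 14, 14, 13, 13, 13, 14, 12, 12, 11, 3, 3, 0, 3, 1, 1]
235 [13, 12, 14, 13, 12, 10, 15, 13, 9, 13, 16, 15, 13, 12, 15, 13, 12, 13, 14, 14, 13, 14, 13, 13, 16, 13, 14, 14, 12, 13, 0, 1, 0, 0, 0, 2]
236 [13, 8, 12, 14, 11, 12, 13, 14, 11, 13, 14, 14, 12, 13, 13, 10, 13, 14, 11, 14, 14, 12, 16, 12, 19, 15, 13, 18, 15, 16, 11, 2, 1, 3, 0, -2]
237 [11, 14, 13, 12, 16, 15, 13, 12, 14, 15, 13, 13, 17, 12, 15, 12, 13, 17, 19, 16, 17,
[... 2137 characters left out ...]
 9, 13, 10, 10, 1, 0, 1, 0, 1, 0, 0, 1, 1, 2, 0, 1, 2, 1, 3, 2, 0, 1]
253 [13, 12, 16, 11, 12, 12, 9, 13, 12, 12, 10, 1, 2, 1, 1, -2, 2, 1, -1, 2, 0, -1, 0, 0, 1, 1, 0, 2, 0, 0, 0, 3, 0, 2, 3, 1]
254 [13, 12, 13, 10, 10, 0, 1, 0, 1, 1, 0, 1, 1, 0, 0, 3, 0, 1, 1, 1, 2, 0, 4, 0, 3, 2, 1, 0, 2, 2, 1, 0, 0, 1, 1, 2]
255 [2, 2, 0, 3, 5, 2, 1, 0, 0, 2, 3, 1, 1, 4, 3, 2, 1, 1, 3, 1, 2, 2, 0, 3, 2, 1, 2, 0, 0, 3, 0, 1, 4, 0, 3, 2]
-70 (np.float64(348.8197845658053), np.float64(242.1139555942081))
-62 (np.float64(345.27990525154746), np.float64(242.66814879377586))
-52 (np.float64(340.85371174852844), np.float64(243.36110076235406))
-40 (np.float64(335.54030681799554), np.float64(244.19295196902956))
```

View pics/k.png

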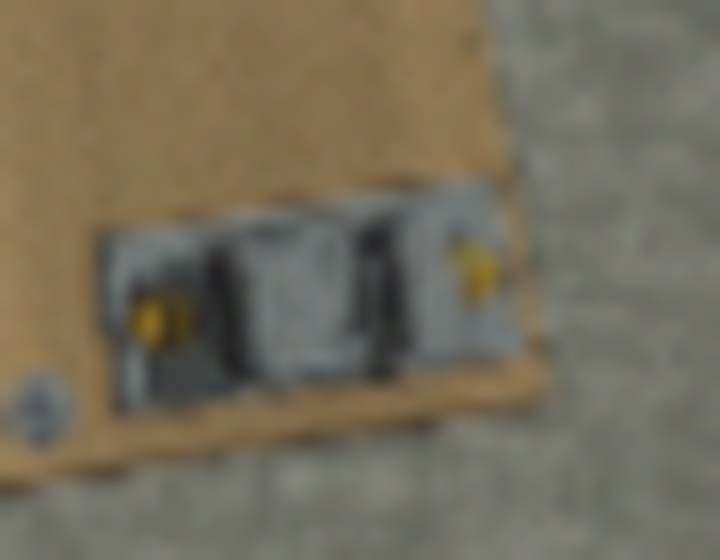

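{"fn": "play_rows", "kwargs": {
  "gripper": [0.085,0.085,0.085,0.085,0.085],
  "offset": [
    [0.03,-0.704,-0.54],
    [0.03,-0.704,-0.54],
    [0.03,-0.704,-0.54],
    [0.03,-0.704,-0.54],
    [0.03,-0.704,-0.54]
  ],
  "turn": [-1.415,-1.415,-1.415,-1.415,-1.415],
  "newtons": 30
}}

```text
time: 1.55
tool_pos: [0.3036, -0.4551, 0.2231]
ee_rot: [[0.0, 0.873, -0.488], [-0.001, -0.488, -0.873], [-1.0, 0.001, 0.0]]
force: [0.9, -0.6, -0.0]
gripper_width: 0.085
```

```bash
python3 -c "
from h import *
plan([.5217,.1422,.09],.149)"
```

```text
t 1.55 pos [ 0.3036 -0.4551  0.2231] off [ 0.1328 -0.1015 -0.6278] turn -0.659 F [ 0.9 -0.6 -0. ] w 0.085 j7 0.29
```

{"fn": "play_rows", "kwargs": {
  "gripper": [0.072,0.072,0.072,0.072,0.072],
  "offset": [
    [0.12,-0.101,-0.627],
    [0.12,-0.101,-0.627],
    [0.12,-0.101,-0.627],
    [0.12,-0.101,-0.627],
    [0.12,-0.101,-0.627]
  ],
  "turn": [-0.659,-0.659,-0.659,-0.659,-0.659]
}}

```text
time: 2.05
tool_pos: [0.3895, -0.2252, 0.1766]
ee_rot: [[0.001, 0.989, 0.146], [-0.001, 0.146, -0.989], [-1.0, 0.001, 0.001]]
force: [1.0, 0.2, -0.0]
gripper_width: 0.072
```

```bash
python3 -c "
from h import *
plan([.5217,.1422,.09],.149)"
```

```text
t 2.05 pos [ 0.3895 -0.2252  0.1766] off [ 0.0866  0.1841 -0.3443] turn -0.003 F [ 1.   0.2 -0. ] w 0.072 j7 0.31
```

{"fn": "play_rows", "kwargs": {
  "gripper": [0.076,0.076,0.076,0.076,0.076],
  "offset": [
    [0.087,0.184,-0.344],
    [0.087,0.184,-0.344],
    [0.087,0.184,-0.344],
    [0.087,0.184,-0.344],
    [0.087,0.184,-0.344]
  ],
  "turn": [-0.003,-0.003,-0.003,-0.003,-0.003]
}}

```text
time: 2.55
tool_pos: [0.4731, 0.0045, 0.1219]
ee_rot: [[0.001, 0.989, 0.145], [-0.0, 0.145, -0.989], [-1.0, 0.001, 0.0]]
force: [1.1, -0.6, 0.2]
gripper_width: 0.0758
```

```bash
python3 -c "
from h import *
plan([.5217,.1422,.03],.149)"
```

```text
t 2.55 pos [0.4731 0.0045 0.1219] off [ 0.0919  0.068  -0.1292] turn -0.003 F [ 1.1 -0.6  0.2] w 0.0758 j7 -0.29
```

{"fn": "play_rows", "kwargs": {
  "gripper": [0.076,0.076,0.076,0.076,0.076],
  "offset": [
    [0.03,0.068,-0.129],
    [0.05,0.068,-0.129],
    [0.07,0.068,-0.129],
    [0.092,0.068,-0.129],
    [0.092,0.068,-0.129]
  ],
  "turn": [0,0,0,0,0]
}}

```text
time: 3.05
tool_pos: [0.5193, 0.1431, 0.0271]
ee_rot: [[-0.004, 0.989, 0.15], [-0.0, 0.15, -0.989], [-1.0, -0.004, -0.0]]
force: [-0.7, -0.9, 0.5]
gripper_width: 0.0756
```

```bash
python3 -c "
from h import *
plan([.5217,.1422,.01],.149)
p,d=look('side','s1');a=cv2.imread('pics/s1.png')[170:320,120:320]; cv2.imwrite('pics/s1c.png',cv2.resize(a,None,fx=4,fy=4,interpolation=cv2.INTER_CUBIC))
p,d=look('top','t1');a=cv2.imread('pics/t1.png')[130:250,80:240]; cv2.imwrite('pics/t1c.png',cv2.resize(a,None,fx=4,fy=4,interpolation=cv2.INTER_CUBIC))
print(proj('side',[.5217,.1422,.03]),proj('side',[*(np.array([.5217,.1422])+.038*np.array([-.989,-.148])),.03]))
"
```

```text
t 3.05 pos [0.5193 0.1431 0.0271] off [0.0171 0.0023 0.0013] turn 0.002 F [-0.7 -0.9  0.5] w 0.0756 j7 -0.56
(np.float64(187.87476968249874), np.float64(234.2204051878264)) (np.float64(206.57551420372917), np.float64(237.12998381745658))
```

View pics/s1c.png

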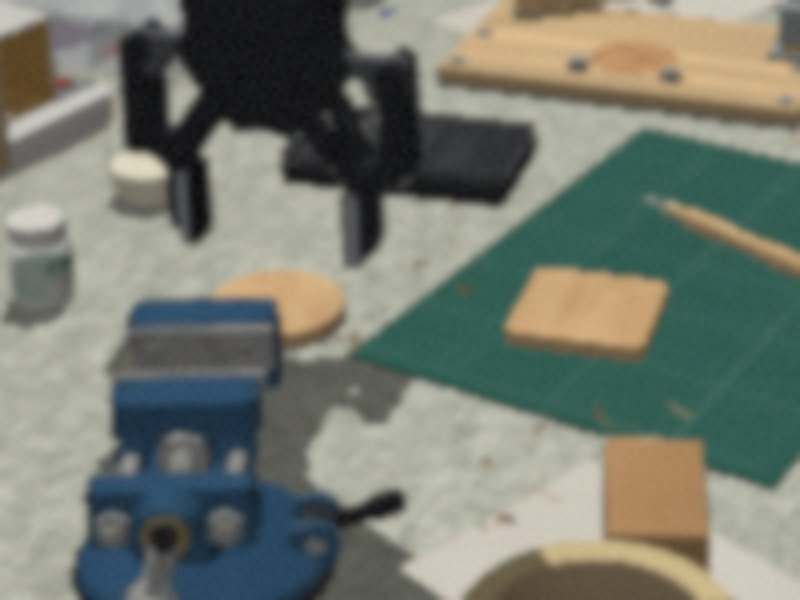

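{"fn": "play_rows", "kwargs": {
  "gripper": [0.076,0.076,0.076,0.076,0.076],
  "offset": [
    [0.008,0.002,0.0],
    [0.016,0.002,0.001],
    [0.018,0.002,0.001],
    [0.02,0.002,0.001],
    [0.021,0.002,0.001]
  ],
  "turn": [0,0,0,0,0]
}}

```text
time: 3.65
tool_pos: [0.5227, 0.1392, 0.0091]
ee_rot: [[0.0, 0.989, 0.145], [-0.0, 0.145, -0.989], [-1.0, 0.0, 0.0]]
force: [0.1, 0.2, -0.3]
gripper_width: 0.0761
```

```bash
python3 -c "
from h import *
plan([.5217,.1422,.01],.149)
p,d=look('side','s2');a=cv2.imread('pics/s2.png')[170:320,120:320]; cv2.imwrite('pics/s2c.png',cv2.resize(a,None,fx=4,fy=4,interpolation=cv2.INTER_CUBIC))
plan([.5217,.1422,.01],.149)
"
```

```text
t 3.65 pos [0.5227 0.1392 0.0091] off [-0.0009 -0.0006 -0.0031] turn -0.004 F [ 0.1  0.2 -0.3] w 0.0761 j7 -0.57
t 3.7 pos [0.5227 0.1394 0.009 ] off [-0.001  -0.0005 -0.003 ] turn -0.003 F [-0.5  0.3  0.1] w 0.0761 j7 -0.57
```

View pics/s2c.png

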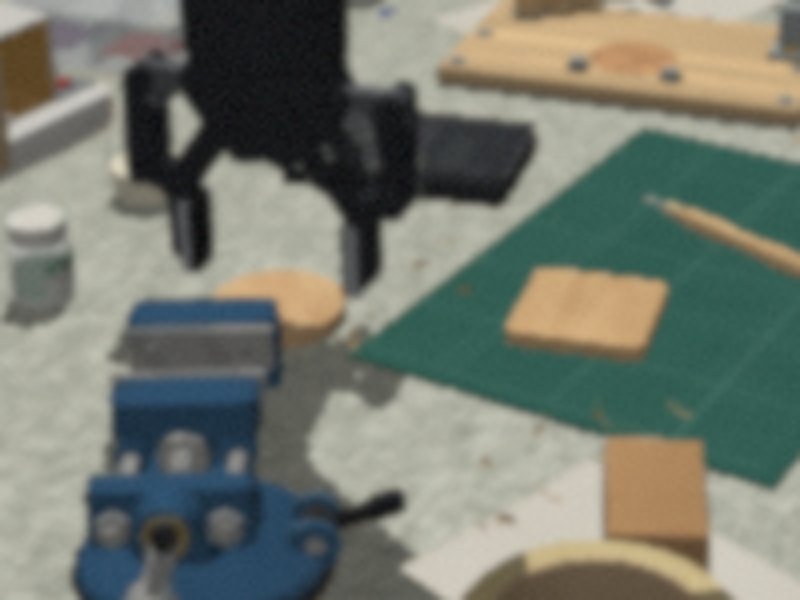

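{"fn": "play_rows", "kwargs": {
  "gripper": [0.076,0.076,0.076,0.076],
  "offset": [
    [0.002,0.0,-0.003],
    [0.004,0.0,-0.003],
    [0.006,0.0,-0.003],
    [0.007,0.0,-0.003]
  ],
  "turn": [0,0,0,0]
}}

```text
time: 4.1
tool_pos: [0.5221, 0.1426, 0.0018]
ee_rot: [[-0.0, 0.989, 0.146], [-0.0, 0.146, -0.989], [-1.0, -0.0, 0.0]]
force: [0.7, 0.3, 0.3]
gripper_width: 0.0758
```

```bash
python3 -c "
from h import *
plan([.5217,.1422,.01],.149)
print([proj('side',[.5217,.1422,z]) for z in (.0,.008,.03)])
"
```

```text
t 4.1 pos [0.5221 0.1426 0.0018] off [-0.0082 -0.0004  0.0004] turn -0.003 F [0.7 0.3 0.3] w 0.0758 j7 -0.58
[(np.float64(188.5844295895749), np.float64(248.19657885380462)), (np.float64(188.3968649032805), np.float64(244.50264517780516)), (np.float64(187.87476968249874), np.float64(234.2204051878264))]
```

{"fn": "play_rows", "kwargs": {
  "gripper": [0.072,0.072,0.072,0.072],
  "offset": [
    [0.002,0.0,0.0],
    [0.004,0.0,0.0],
    [0.005,0.0,0.0],
    [0.005,0.0,0.0]
  ],
  "turn": [0,0,0,0]
}}

```text
time: 4.5
tool_pos: [0.5221, 0.1425, -0.0032]
ee_rot: [[-0.0, 0.989, 0.146], [-0.0, 0.146, -0.989], [-1.0, -0.0, 0.0]]
force: [-1.2, -0.0, 0.9]
gripper_width: 0.0721
```

```bash
python3 -c "
from h import *
plan([.5217,.1422,.01],.149)
p,d=look('side','s3');a=cv2.imread('pics/s3.png')[170:320,120:320]; cv2.imwrite('pics/s3c.png',cv2.resize(a,None,fx=4,fy=4,interpolation=cv2.INTER_CUBIC))
"
```

```text
t 4.5 pos [ 0.5221  0.1425 -0.0032] off [-0.0132 -0.0005  0.0002] turn -0.003 F [-1.2 -0.   0.9] w 0.0721 j7 -0.59
```

View pics/s3c.png

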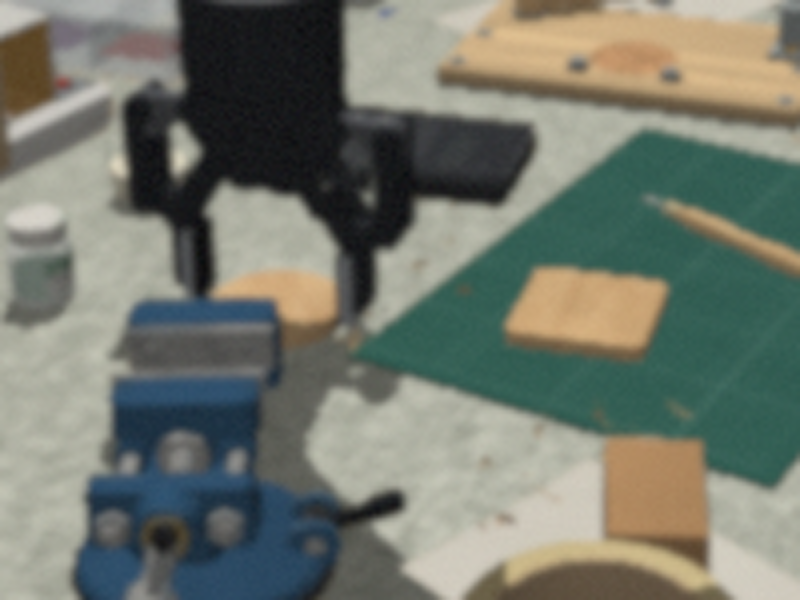

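{"fn": "play_rows", "kwargs": {
  "gripper": [0.07,0.066,0.06,0.06,0.06],
  "offset": [
    [0.0005,0.0,0.0],
    [0.001,0.0,0.0],
    [0.001,0.0,0.0],
    [0.001,0.0,0.0],
    [0.001,0.0,0.0]
  ],
  "turn": [0,0,0,0,0],
  "newtons": 30
}}

```text
time: 5.05
tool_pos: [0.5222, 0.1425, -0.0035]
ee_rot: [[0.0, 0.989, 0.145], [-0.0, 0.145, -0.989], [-1.0, 0.0, 0.0]]
force: [-0.2, -1.1, 5.8]
gripper_width: 0.0641
```

```bash
python3 -c "
from h import *
plan([.5217,.1422,.05],.149)
"
```

```text
t 5.05 pos [ 0.5222  0.1425 -0.0035] off [-0.0535 -0.0005  0.0002] turn -0.003 F [-0.2 -1.1  5.8] w 0.0641 j7 -0.59
```

{"fn": "play_rows", "kwargs": {
  "gripper": [0.06,0.06,0.06,0.06,0.06],
  "offset": [
    [-0.005,0.0,0.0],
    [-0.03,0.0,0.0],
    [-0.08,0.0,0.0],
    [-0.08,0.0,0.0],
    [-0.08,0.0,0.0]
  ],
  "turn": [0,0,0,0,0]
}}

```text
time: 5.55
tool_pos: [0.5232, 0.1427, 0.0773]
ee_rot: [[0.003, 0.989, 0.145], [0.001, 0.145, -0.989], [-1.0, 0.003, -0.001]]
force: [-1.1, 0.1, -0.8]
gripper_width: 0.0636
```

```bash
python3 -c "
from h import *
plan([*j2w(0,-.003),.075],.149)
p,d=look('side','s4');a=cv2.imread('pics/s4.png')[120:320,100:360]; cv2.imwrite('pics/s4c.png',cv2.resize(a,None,fx=3,fy=3,interpolation=cv2.INTER_CUBIC))
"
```

```text
t 5.55 pos [0.5232 0.1427 0.0773] off [ 0.0019 -0.0858  0.3477] turn -0.003 F [-1.1  0.1 -0.8] w 0.0636 j7 -0.54
```

View pics/s4c.png

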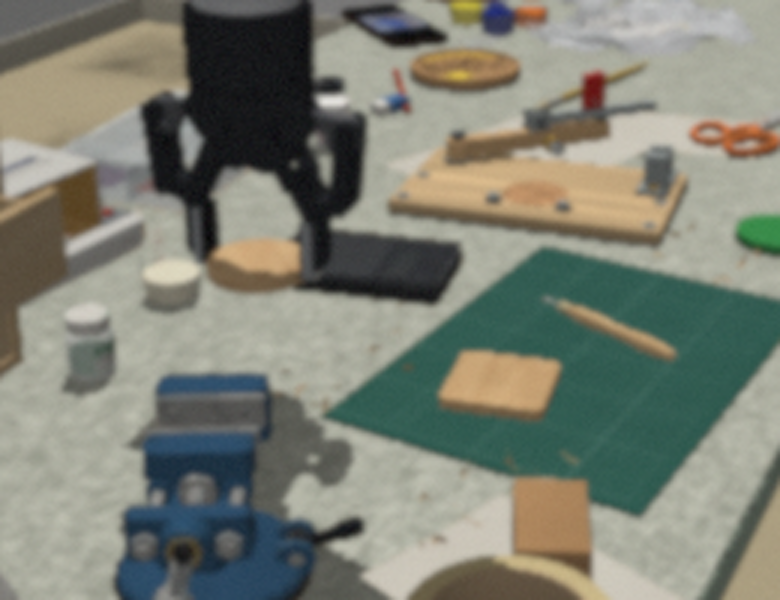

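{"fn": "play_rows", "kwargs": {
  "gripper": [0.06,0.06,0.06,0.06,0.06],
  "offset": [
    [0.0,-0.012,0.049],
    [0.0,-0.024,0.097],
    [0.0,-0.036,0.145],
    [0.0,-0.048,0.193],
    [0.0,-0.06,0.241]
  ],
  "turn": [0,0,0,0,0]
}}

```text
time: 6.1
tool_pos: [0.4964, -0.1062, 0.0745]
ee_rot: [[-0.003, 0.989, 0.146], [0.0, 0.146, -0.989], [-1.0, -0.003, -0.001]]
force: [0.4, -0.0, -0.5]
gripper_width: 0.0635
```

```bash
python3 -c "
from h import *
plan([*j2w(0,-.003),.075],.149)
"
```

```text
t 6.1 pos [ 0.4964 -0.1062  0.0745] off [-0.0005 -0.0232  0.1053] turn -0.002 F [ 0.4 -0.  -0.5] w 0.0635 j7 -0.14
```

{"fn": "play_rows", "kwargs": {
  "gripper": [0.06,0.06,0.06,0.06,0.06],
  "offset": [
    [0.0,-0.01,0.046],
    [0.0,-0.022,0.085],
    [0.01,-0.023,0.105],
    [0.035,-0.023,0.105],
    [0.04,-0.023,0.105]
  ],
  "turn": [0,0,0,0,0]
}}

```text
time: 6.6
tool_pos: [0.4885, -0.2113, 0.0329]
ee_rot: [[-0.005, 0.989, 0.145], [0.002, 0.145, -0.989], [-1.0, -0.005, -0.003]]
force: [-0.4, 1.3, -1.1]
gripper_width: 0.0638
```

```bash
cat > l.py <<'E'
from h import *
import sys
def pic(tag,x0=220,x1=350,y0=90,y1=220,n='side',f=5):
    p,d=look(n,tag);a=cv2.imread(f'pics/{tag}.png')[y0:y1,x0:x1]; cv2.imwrite(f'pics/{tag}c.png',cv2.resize(a,None,fx=f,fy=f,interpolation=cv2.INTER_CUBIC)); return p,d
E
python3 -c "
from l import *
plan([*j2w(0,-.003),.0085],.149)
pic('s5',220,350,100,220)
for q in [(0,0,.012),(29,24.3,.018),(-29,24.3,.018)]: print(proj('side',[*j2w(q[0]/1e3,q[1]/1e3),q[2]]))
print(proj('side',[*j2w(0,-.003),.039]))
"
```

```text
t 6.6 pos [ 0.4885 -0.2113  0.0329] off [ 0.0244 -0.0001  0.0026] turn -0.004 F [-0.4  1.3 -1.1] w 0.0638 j7 0.01
(np.float64(277.51729373049614), np.float64(183.84424363418952))
(np.float64(263.55187013540603), np.float64(183.72136335344825))
(np.float64(286.7013203372813), np.float64(186.4704029800713))
(np.float64(278.08445271483345), np.float64(173.20999036073027))
```

View pics/s5c.png

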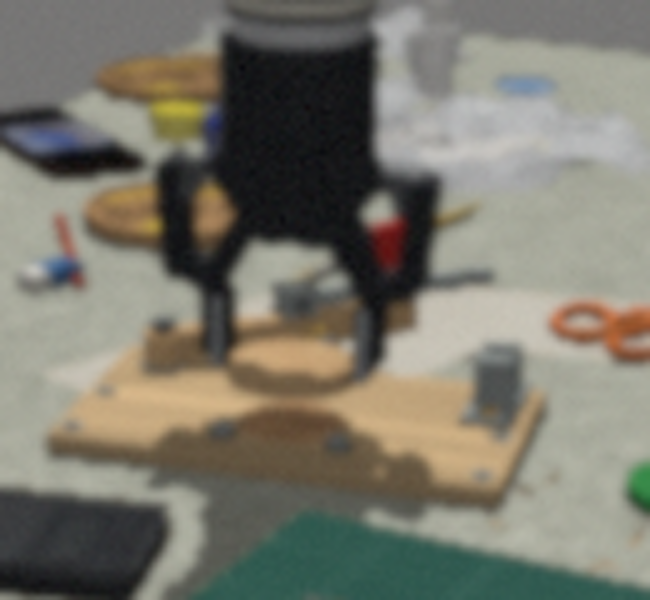

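{"fn": "play_rows", "kwargs": {
  "gripper": [0.06,0.06,0.06,0.06,0.06],
  "offset": [
    [0.01,0.0,0.001],
    [0.018,0.0,0.001],
    [0.02,0.0,0.001],
    [0.021,0.0,0.001],
    [0.022,0.0,0.001]
  ],
  "turn": [0,0,0,0,0]
}}

```text
time: 7.15
tool_pos: [0.4909, -0.2127, 0.0143]
ee_rot: [[0.001, 0.989, 0.146], [-0.0, 0.146, -0.989], [-1.0, 0.001, 0.0]]
force: [-0.3, -0.5, 1.1]
gripper_width: 0.0636
```

```bash
python3 -c "
from l import *
plan([*j2w(0,-.003),.0085],.149)
pic('s6',220,350,100,220);plan([*j2w(0,-.003),.0085],.149)
"
```

```text
t 7.15 pos [ 0.4909 -0.2127  0.0143] off [ 0.0058 -0.0023  0.0008] turn -0.002 F [-0.3 -0.5  1.1] w 0.0636 j7 -0.01
t 7.2 pos [ 0.4909 -0.2127  0.0142] off [ 0.0057 -0.0023  0.0008] turn -0.003 F [ 0.4 -0.5 -0. ] w 0.0639 j7 -0.01
```

View pics/s6c.png

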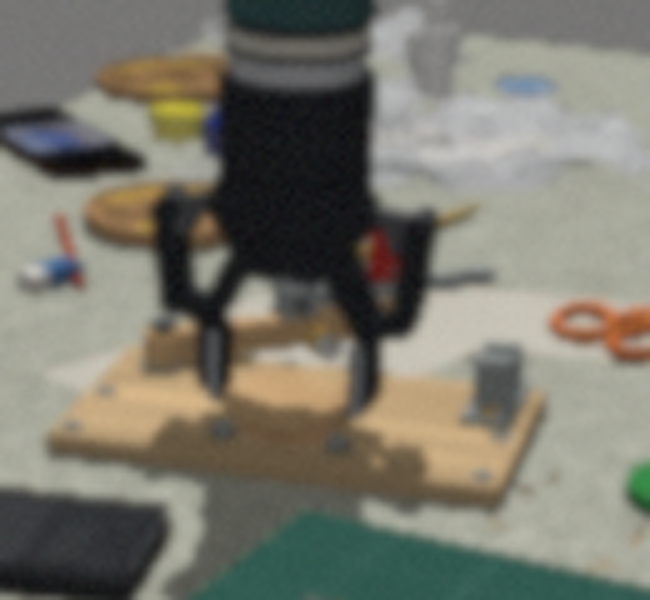

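{"fn": "play_rows", "kwargs": {
  "gripper": [0.06,0.06,0.06,0.06,0.06],
  "offset": [
    [0.002,-0.002,0.001],
    [0.004,-0.002,0.001],
    [0.005,-0.002,0.001],
    [0.006,-0.002,0.001],
    [0.006,-0.002,0.001]
  ],
  "turn": [0,0,0,0,0]
}}

```text
time: 7.7
tool_pos: [0.4885, -0.2144, 0.0085]
ee_rot: [[-0.001, 0.989, 0.145], [-0.001, 0.145, -0.989], [-1.0, -0.001, 0.001]]
force: [-0.7, 0.4, 5.3]
gripper_width: 0.0638
```

```bash
python3 -c "
from l import *
st()
"
```

```text
t 7.7 pos [ 0.4885 -0.2144  0.0085] jig [-0.3 -3.6] F [-0.7  0.4  5.3] w 0.0638 jaw 0.146
```

{"fn": "play_rows", "kwargs": {
  "gripper": [0.066,0.07,0.074,0.074,0.074],
  "offset": [
    [0.0,0.0,0.0],
    [0.0,0.0,0.0],
    [0.0,0.0,0.0],
    [-0.02,0.0,0.0],
    [-0.06,0.0,0.0]
  ],
  "turn": [0,0,0,0,0]
}}

```text
time: 8.2
tool_pos: [0.4868, -0.2133, 0.0663]
ee_rot: [[-0.006, 0.989, 0.146], [0.002, 0.146, -0.989], [-1.0, -0.006, -0.003]]
force: [1.4, -1.0, -1.0]
gripper_width: 0.0738
```

```bash
python3 -c "
from l import *
pic('s7',220,350,100,220)
H=j2w(.085,-.058); th=.68
T=w2j(H)+.130*np.array([-np.cos(th),-np.sin(th)]); T=j2w(*T); print(T)
plan([*T,.12],.149+th-np.pi/2)
"
```

```text
[ 0.49316664 -0.3513815 ]
t 8.25 pos [ 0.4908 -0.2148  0.0728] off [-0.0469 -0.0173  0.1356] turn 0.888 F [1.1 0.  3.3] w 0.074 j7 0.04
```

View pics/s7c.png

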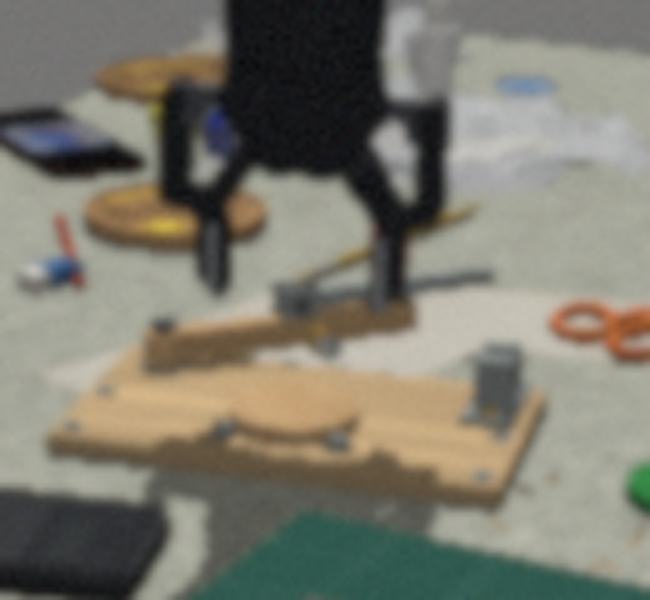

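{"fn": "play_rows", "kwargs": {
  "gripper": [0.06,0.05,0.045,0.045,0.045],
  "offset": [
    [-0.047,0.0,0.0],
    [-0.055,0.0,0.03],
    [-0.055,-0.01,0.07],
    [-0.055,-0.017,0.11],
    [-0.055,-0.017,0.136]
  ],
  "turn": [0.15,0.3,0.45,0.6,0.75]
}}

```text
time: 8.75
tool_pos: [0.4902, -0.3553, 0.1232]
ee_rot: [[-0.0, 0.817, -0.576], [-0.002, -0.576, -0.817], [-1.0, 0.001, 0.002]]
force: [-0.6, -1.0, -0.1]
gripper_width: 0.0456
```

```bash
cat >> h.py <<'E'
def thumb(th,r=.130):
    T=np.array([.085,-.058])+r*np.array([-np.cos(th),-np.sin(th)]); return j2w(*T)
E
python3 -c "
from l import *
p,d=pic('t8',270,420,120,270,'top',4)
pf=p.astype(int); m=(pf[...,0]>100)&(pf[...,1]<60)&(pf[...,2]<70); v,u=np.nonzero(m); k=(u>360)&(u<395)&(v>190)&(v<215); print(u[k],v[k])
plan([*thumb(.68),.09],.149+.68-np.pi/2)
"
```

```text
[378 379 380 378 379 380 381 379 380 381 380 381] [202 202 202 203 203 203 203 204 204 204 205 205]
t 8.8 pos [ 0.4914 -0.36    0.1234] off [ 0.0333 -0.0038 -0.0082] turn 0.12 F [ 1.4 -3.7  0.1] w 0.045 j7 -0.24
```

View pics/t8c.png

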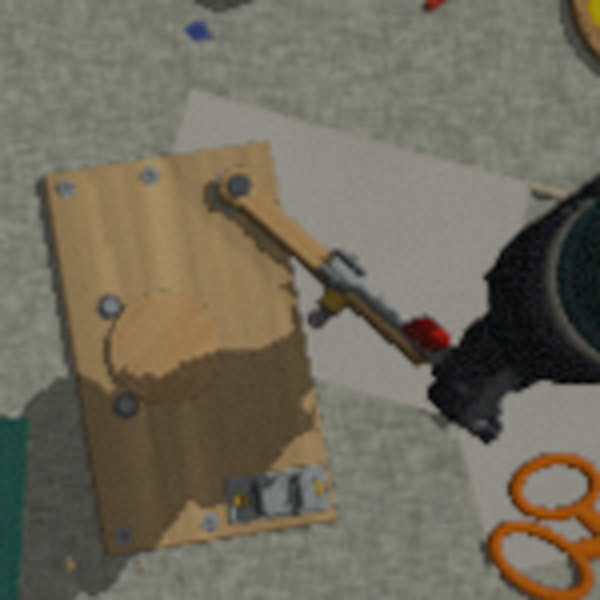

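{"fn": "play_rows", "kwargs": {
  "gripper": [0.04,0.04,0.04,0.04,0.04],
  "offset": [
    [0.01,-0.004,-0.008],
    [0.03,-0.004,-0.008],
    [0.05,-0.004,-0.008],
    [0.07,-0.004,-0.008],
    [0.07,-0.004,-0.008]
  ],
  "turn": [0.12,0.12,0.12,0.12,0.12]
}}

```text
time: 9.3
tool_pos: [0.4912, -0.3407, 0.0505]
ee_rot: [[-0.005, 0.75, -0.661], [0.003, -0.661, -0.75], [-1.0, -0.005, 0.001]]
force: [-0.4, 0.5, 0.7]
gripper_width: 0.0401
```

```bash
python3 -c "
from l import *
plan([*thumb(.68),.047],.149+.68-np.pi/2)
pic('s9',220,350,80,200)
pic('t9',270,420,120,270,'top',4)
"
```

```text
t 9.3 pos [ 0.4912 -0.3407  0.0505] off [0.0034 0.0086 0.0067] turn 0.019 F [-0.4  0.5  0.7] w 0.0401 j7 -0.36
```

View pics/s9c.png

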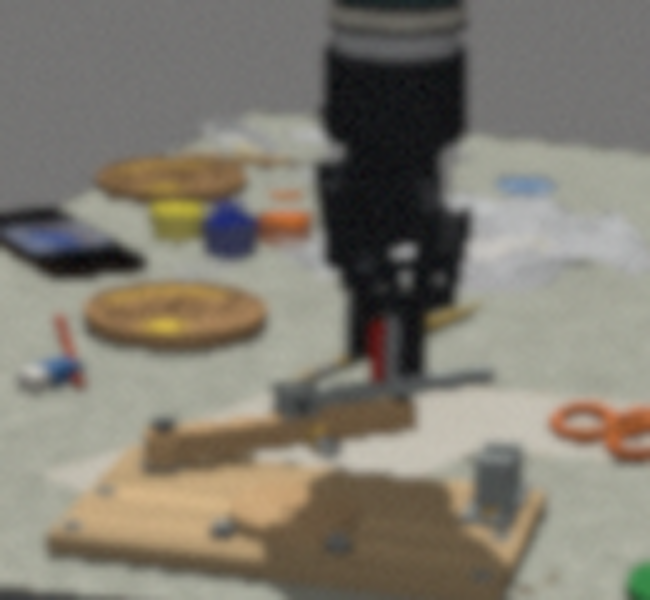

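View pics/t9c.png

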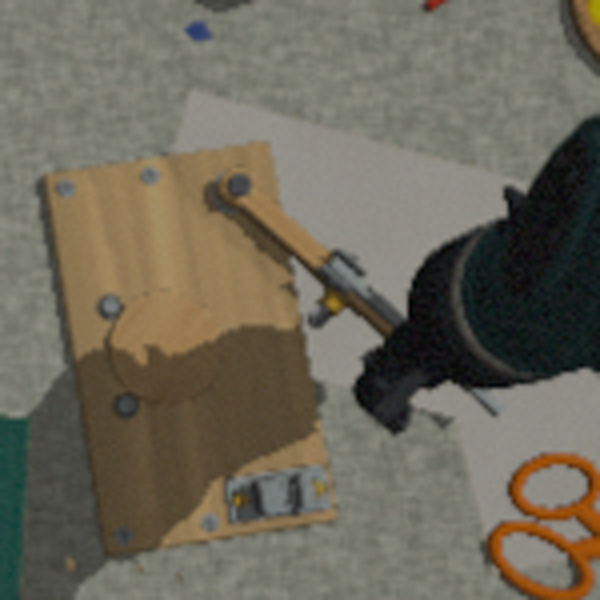

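{"fn": "play_rows", "kwargs": {
  "gripper": [0.04,0.04,0.03,0.02,0.02],
  "offset": [
    [0.0,0.0086,0.0067],
    [0.0034,0.0086,0.0067],
    [0.0034,0.0086,0.0067],
    [0.0034,0.0086,0.0067],
    [0.0034,0.0086,0.0067]
  ],
  "turn": [0.019,0.019,0.019,0.019,0.019]
}}

```text
time: 9.9
tool_pos: [0.495, -0.3529, 0.0498]
ee_rot: [[0.0, 0.737, -0.676], [0.0, -0.676, -0.737], [-1.0, 0.0, -0.0]]
force: [-0.1, 0.5, -0.6]
gripper_width: 0.0202
```

```bash
python3 -c "
from l import *
plan([*thumb(.68),.047],.149+.68-np.pi/2)
pic('s10',220,350,80,200)
"
```

```text
t 9.9 pos [ 0.495  -0.3529  0.0498] off [ 0.0028 -0.0024  0.0001] turn -0.001 F [-0.1  0.5 -0.6] w 0.0202 j7 -0.37
```

View pics/s10c.png

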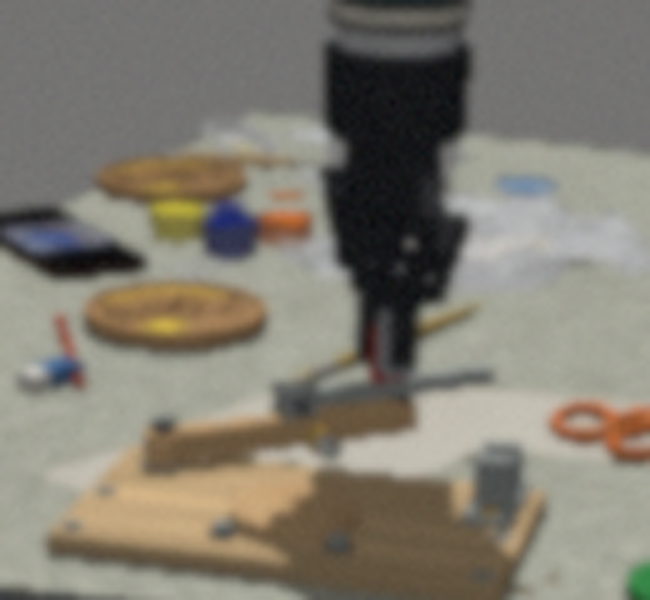

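{"fn": "play_rows", "kwargs": {
  "gripper": [0.016,0.01,0.005,0.005,0.005],
  "offset": [
    [0.002,-0.0024,0.0],
    [0.002,-0.0024,0.0],
    [0.002,-0.0024,0.0],
    [0.002,-0.0024,0.0],
    [0.002,-0.0024,0.0]
  ],
  "turn": [0,0,0,0,0],
  "newtons": 35
}}

```text
time: 10.45
tool_pos: [0.4931, -0.3512, 0.0474]
ee_rot: [[-0.0, 0.737, -0.676], [0.0, -0.676, -0.737], [-1.0, -0.0, 0.0]]
force: [1.1, 0.7, -1.6]
gripper_width: 0.0091
```

```bash
python3 -c "
from l import *
st()
plan([*thumb(.68),.047],.149+.68-np.pi/2)
"
```

```text
t 10.45 pos [ 0.4931 -0.3512  0.0474] jig [ -16.1 -139.5] F [ 1.1  0.7 -1.6] w 0.0091 jaw -0.743
t 10.45 pos [ 0.4931 -0.3512  0.0474] off [0.0004 0.0002 0.0001] turn -0.001 F [ 1.1  0.7 -1.6] w 0.0091 j7 -0.37
```

{"fn": "play_rows", "kwargs": {
  "gripper": [0.005,0.005,0.005,0.005,0.005],
  "offset": [
    [-0.002,0.0,-0.001],
    [-0.004,0.0,-0.002],
    [-0.006,0.0,-0.003],
    [-0.008,0.0,-0.0035],
    [-0.008,0.0,-0.0035]
  ],
  "turn": [0,0,0,0,0]
}}

```text
time: 10.95
tool_pos: [0.4959, -0.3479, 0.0555]
ee_rot: [[0.0, 0.737, -0.676], [0.001, -0.676, -0.737], [-1.0, -0.001, -0.001]]
force: [1.5, 0.7, -9.5]
gripper_width: 0.009
```

```bash
python3 -c "
from l import *
st();pic('s11',220,350,80,200)
r=.1265
for th in (.6,.5,.4,.3,.2,.1): plan([*thumb(th,r),.0554],.149+th-np.pi/2)
"
```

```text
t 10.95 pos [ 0.4959 -0.3479  0.0555] jig [ -12.9 -136.7] F [ 1.5  0.7 -9.5] w 0.009 jaw -0.742
t 11.0 pos [ 0.4959 -0.3479  0.0554] off [ 0.0001 -0.0098  0.0005] turn 0.079 F [ 2.3  1.5 -9.6] w 0.0096 j7 -0.37
t 11.0 pos [ 0.4959 -0.3479  0.0554] off [ 0.0001 -0.0223 -0.0011] turn 0.179 F [ 2.3  1.5 -9.6] w 0.0096 j7 -0.37
t 11.0 pos [ 0.4959 -0.3479  0.0554] off [ 0.0001 -0.0346 -0.004 ] turn 0.279 F [ 2.3  1.5 -9.6] w 0.0096 j7 -0.37
t 11.0 pos [ 0.4959 -0.3479  0.0554] off [ 0.0001 -0.0466 -0.0081] turn 0.379 F [ 2.3  1.5 -9.6] w 0.0096 j7 -0.37
t 11.0 pos [ 0.4959 -0.3479  0.0554] off [ 0.0001 -0.0581 -0.0134] turn 0.479 F [ 2.3  1.5 -9.6] w 0.0096 j7 -0.37
t 11.0 pos [ 0.4959 -0.3479  0.0554] off [ 0.0001 -0.069  -0.0197] turn 0.579 F [ 2.3  1.5 -9.6] w 0.0096 j7 -0.37
```

View pics/s11c.png

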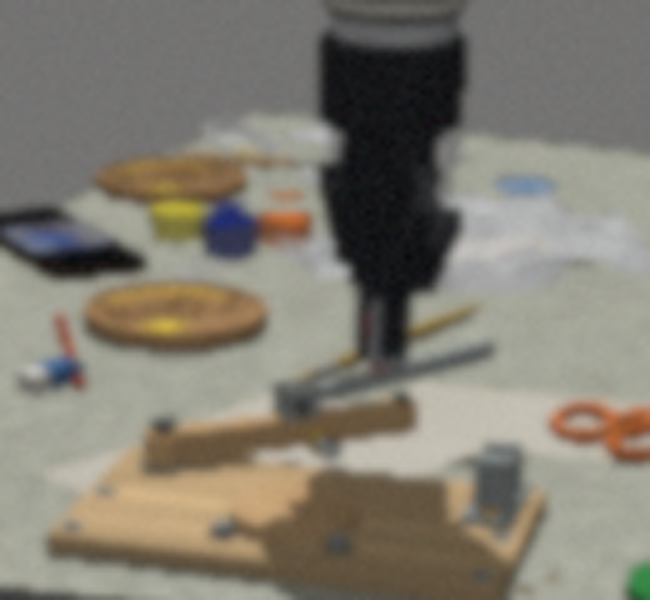

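{"fn": "play_rows", "kwargs": {
  "gripper": [0.005,0.005,0.005,0.005,0.005],
  "offset": [
    [0.0,-0.0098,0.0005],
    [0.0,-0.0223,-0.0011],
    [0.0,-0.0346,-0.004],
    [0.0,-0.0466,-0.0081],
    [0.0,-0.052,-0.0106]
  ],
  "turn": [0.079,0.179,0.279,0.379,0.429]
}}

```text
time: 11.5
tool_pos: [0.4658, -0.3045, 0.0558]
ee_rot: [[0.002, 0.387, -0.922], [0.0, -0.922, -0.387], [-1.0, 0.001, -0.002]]
force: [4.7, -0.8, -12.7]
gripper_width: 0.0092
```

```bash
python3 -c "
from l import *
st();pic('s12',220,350,80,200)
r=.1265
for th in (.25,.2,.15,.1): plan([*thumb(th,r),.0554],.149+th-np.pi/2)
"
```

```text
t 11.5 pos [ 0.4658 -0.3045  0.0558] jig [-36.2 -89.3] F [  4.7  -0.8 -12.7] w 0.0092 jaw -1.173
t 11.55 pos [ 0.4654 -0.3037  0.0557] off [0.0003 0.0005 0.0013] turn -0.002 F [  3.7  -0.2 -10.4] w 0.0094 j7 -0.69
t 11.55 pos [ 0.4654 -0.3037  0.0557] off [ 0.0003 -0.0058  0.0011] turn 0.048 F [  3.7  -0.2 -10.4] w 0.0094 j7 -0.69
t 11.55 pos [ 0.4654 -0.3037  0.0557] off [ 0.0003 -0.0121  0.0006] turn 0.098 F [  3.7  -0.2 -10.4] w 0.0094 j7 -0.69
t 11.55 pos [ 0.4654 -0.3037  0.0557] off [ 0.0003 -0.0184 -0.0001] turn 0.148 F [  3.7  -0.2 -10.4] w 0.0094 j7 -0.69
```

View pics/s12c.png

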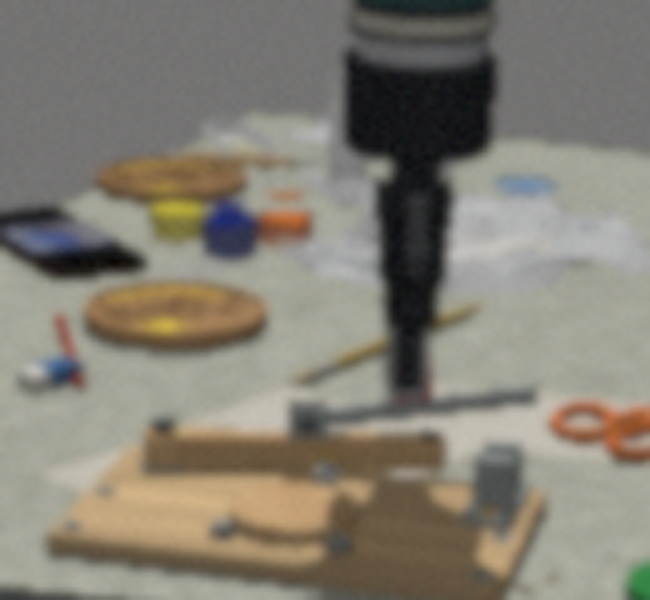

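{"fn": "play_rows", "kwargs": {
  "gripper": [0.005,0.005,0.005,0.005,0.005],
  "offset": [
    [0.0,-0.0058,0.0011],
    [0.0,-0.0121,0.0006],
    [0.0,-0.015,0.0003],
    [0.0,-0.0184,0.0],
    [0.0,-0.0184,0.0]
  ],
  "turn": [0.048,0.098,0.12,0.148,0.148]
}}

```text
time: 12.05
tool_pos: [0.4601, -0.2878, 0.0558]
ee_rot: [[0.004, 0.252, -0.968], [0.0, -0.968, -0.252], [-1.0, 0.001, -0.004]]
force: [5.5, 2.5, -12.6]
gripper_width: 0.0095
```

```bash
python3 -c "
from l import *
st();pic('s13',220,350,80,200);pic('t13',290,420,150,270,'top',5)
r=.1265
for th in (.07,.05,.03,.02,.01): plan([*thumb(th,r),.0554],.149+th-np.pi/2)
"
```

```text
t 12.05 pos [ 0.4601 -0.2878  0.0558] jig [-39.4 -72. ] F [  5.5   2.5 -12.6] w 0.0095 jaw -1.317
t 12.15 pos [ 0.4601 -0.288   0.0558] off [ 0.0004 -0.0055  0.0012] turn 0.036 F [  4.8   2.4 -11.3] w 0.0091 j7 -0.8
t 12.15 pos [ 0.4601 -0.288   0.0558] off [ 0.0004 -0.008   0.0011] turn 0.056 F [  4.8   2.4 -11.3] w 0.0091 j7 -0.8
t 12.15 pos [ 0.4601 -0.288   0.0558] off [ 0.0004 -0.0105  0.001 ] turn 0.076 F [  4.8   2.4 -11.3] w 0.0091 j7 -0.8
t 12.15 pos [ 0.4601 -0.288   0.0558] off [ 0.0004 -0.0118  0.0009] turn 0.086 F [  4.8   2.4 -11.3] w 0.0091 j7 -0.8
t 12.15 pos [ 0.4601 -0.288   0.0558] off [ 0.0004 -0.013   0.0007] turn 0.096 F [  4.8   2.4 -11.3] w 0.0091 j7 -0.8
```

View pics/s13c.png

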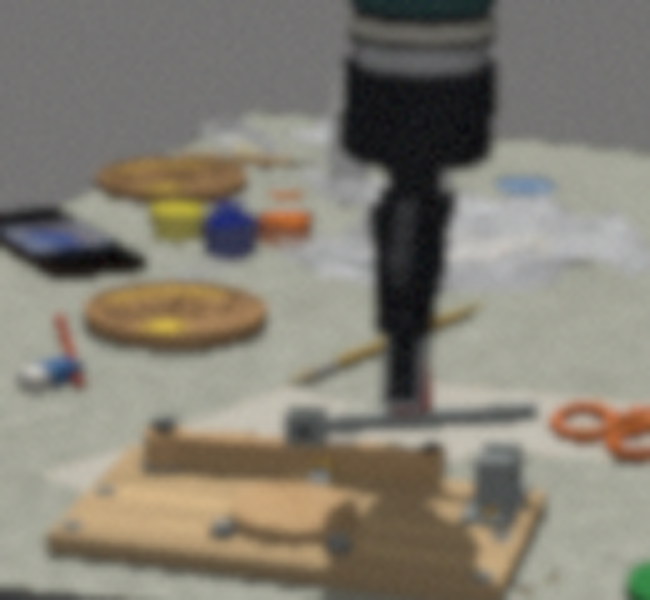

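View pics/t13c.png

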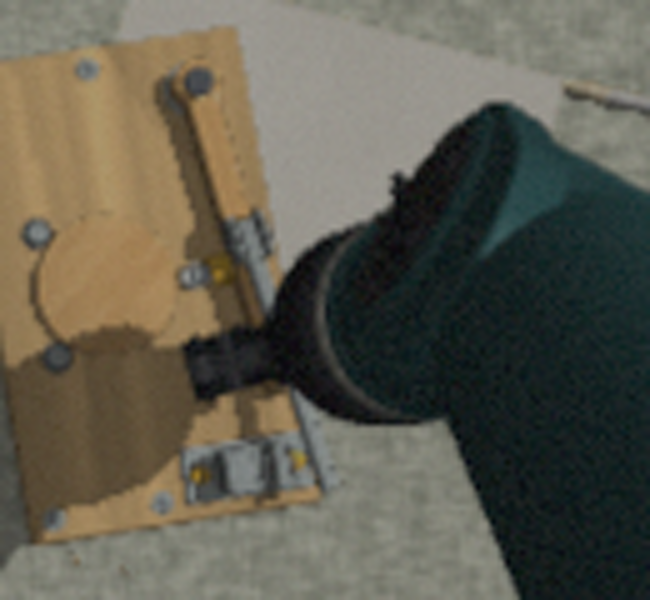

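{"fn": "play_rows", "kwargs": {
  "gripper": [0.005,0.005,0.005,0.005,0.005],
  "offset": [
    [0.0,-0.0028,0.0005],
    [0.0,-0.0055,0.001],
    [0.0,-0.008,0.001],
    [0.0,-0.0105,0.001],
    [0.0,-0.0105,0.001]
  ],
  "turn": [0.018,0.036,0.056,0.076,0.076]
}}

```text
time: 12.65
tool_pos: [0.4582, -0.2791, 0.056]
ee_rot: [[0.007, 0.178, -0.984], [-0.002, -0.984, -0.178], [-1.0, 0.003, -0.006]]
force: [7.4, 0.1, -14.1]
gripper_width: 0.0097
```

```bash
python3 -c "
from l import *
st();pic('s14',220,350,80,200);pic('t14',290,420,150,270,'top',5)
r=.1265
for th in (.03,.02,.01,.0): plan([*thumb(th,r),.0554],.149+th-np.pi/2)
"
```

```text
t 12.65 pos [ 0.4582 -0.2791  0.056 ] jig [-39.9 -63.1] F [  7.4   0.1 -14.1] w 0.0097 jaw -1.391
t 12.75 pos [ 0.4582 -0.2792  0.0559] off [ 0.0005 -0.0014  0.0015] turn 0.001 F [  7.5   0.6 -14.2] w 0.0093 j7 -0.86
t 12.75 pos [ 0.4582 -0.2792  0.0559] off [ 0.0005 -0.0027  0.0015] turn 0.011 F [  7.5   0.6 -14.2] w 0.0093 j7 -0.86
t 12.75 pos [ 0.4582 -0.2792  0.0559] off [ 0.0005 -0.004   0.0014] turn 0.021 F [  7.5   0.6 -14.2] w 0.0093 j7 -0.86
t 12.75 pos [ 0.4582 -0.2792  0.0559] off [ 0.0005 -0.0052  0.0014] turn 0.031 F [  7.5   0.6 -14.2] w 0.0093 j7 -0.86
```

View pics/s14c.png

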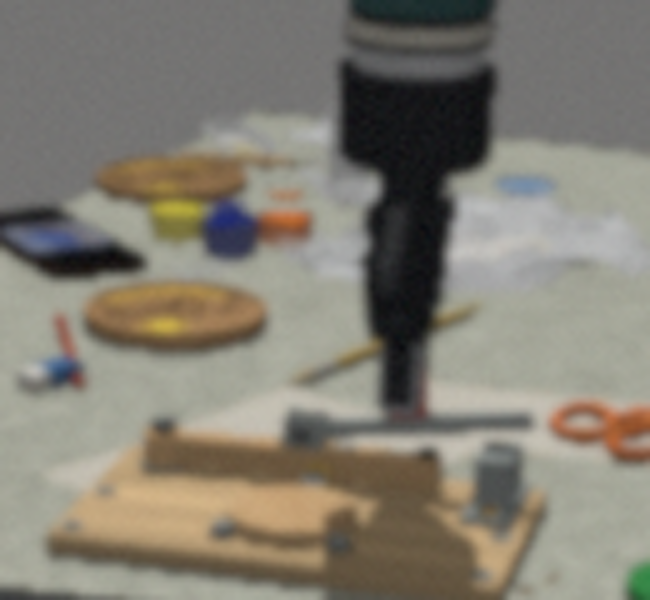

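View pics/t14c.png

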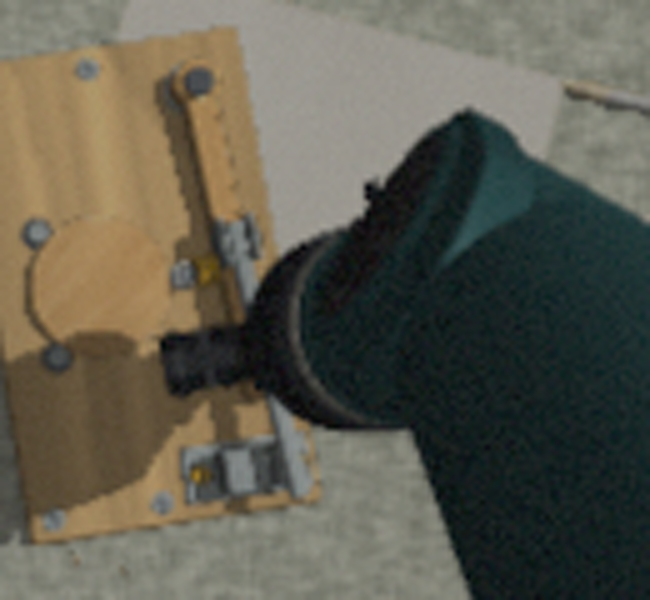

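{"fn": "play_rows", "kwargs": {
  "gripper": [0.005,0.005,0.005,0.005,0.005],
  "offset": [
    [0.0,-0.0007,0.001],
    [0.0,-0.0014,0.001],
    [0.0,-0.0027,0.001],
    [0.0,-0.004,0.001],
    [0.0,-0.004,0.001]
  ],
  "turn": [0.0,0.0,0.01,0.02,0.02]
}}

```text
time: 13.25
tool_pos: [0.4579, -0.2767, 0.0563]
ee_rot: [[0.01, 0.158, -0.987], [-0.004, -0.987, -0.158], [-1.0, 0.005, -0.009]]
force: [7.8, -2.0, -15.1]
gripper_width: 0.0095
```

```bash
python3 -c "
from l import *
st();pic('t15',290,420,150,270,'top',5)
r=.1265
for th in (.01,.0): plan([*thumb(th,r),.0554],.149+th-np.pi/2)
"
```

```text
t 13.25 pos [ 0.4579 -0.2767  0.0563] jig [-39.9 -60.6] F [  7.8  -2.  -15.1] w 0.0095 jaw -1.412
t 13.3 pos [ 0.4579 -0.2767  0.0563] off [ 0.0008 -0.0014  0.0016] turn 0.0 F [  7.7  -1.4 -15.3] w 0.0093 j7 -0.87
t 13.3 pos [ 0.4579 -0.2767  0.0563] off [ 0.0008 -0.0027  0.0016] turn 0.01 F [  7.7  -1.4 -15.3] w 0.0093 j7 -0.87
```

View pics/t15c.png

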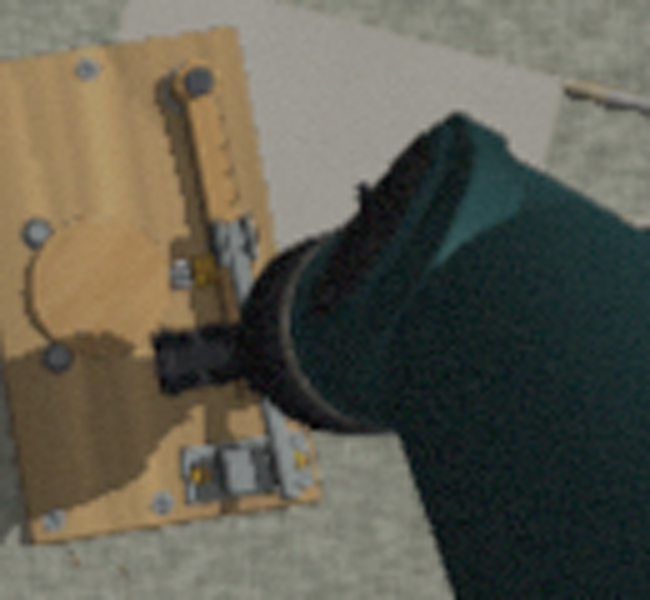

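{"fn": "play_rows", "kwargs": {
  "gripper": [0.005,0.005,0.005,0.005,0.005],
  "offset": [
    [0.001,-0.0006,0.0],
    [0.002,-0.0013,0.001],
    [0.003,-0.0013,0.0015],
    [0.004,-0.0013,0.002],
    [0.0045,-0.0013,0.002]
  ],
  "turn": [0.0,0.0,0.0,0.0,0.0]
}}

```text
time: 13.8
tool_pos: [0.4565, -0.2772, 0.0539]
ee_rot: [[0.012, 0.157, -0.987], [-0.006, -0.988, -0.157], [-1.0, 0.008, -0.011]]
force: [6.0, -2.0, 4.1]
gripper_width: 0.0095
```

```bash
python3 -c "
from l import *
st();pic('s16',220,350,80,200);st()
"
```

```text
t 13.8 pos [ 0.4565 -0.2772  0.0539] jig [-41.4 -60.9] F [ 6.  -2.   4.1] w 0.0095 jaw -1.413
t 13.85 pos [ 0.4563 -0.2771  0.0537] jig [-41.5 -60.8] F [ 5.4 -1.5  4.7] w 0.0093 jaw -1.413
```

View pics/s16c.png

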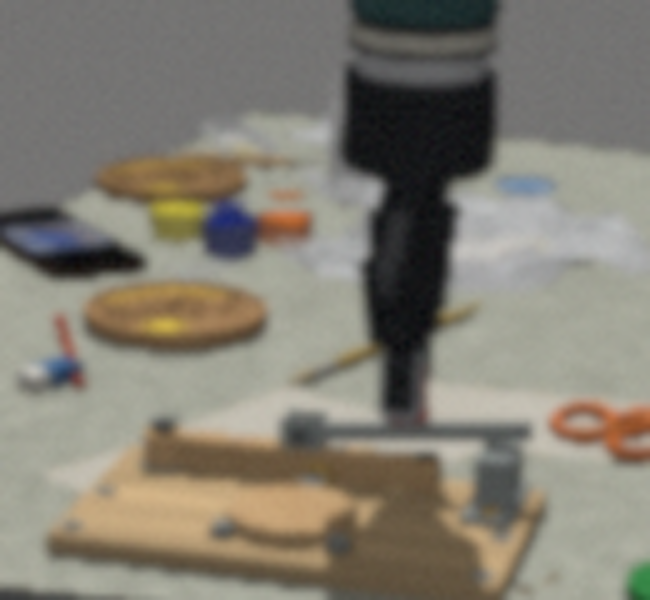

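{"fn": "play_rows", "kwargs": {
  "gripper": [0.005,0.005,0.005],
  "offset": [
    [0.0,-0.0005,0.0],
    [0.0,-0.001,0.0],
    [0.0,-0.001,0.0]
  ],
  "turn": [0.005,0.005,0.005]
}}

```text
time: 14.15
tool_pos: [0.4563, -0.2764, 0.0538]
ee_rot: [[0.013, 0.152, -0.988], [-0.006, -0.988, -0.152], [-1.0, 0.008, -0.011]]
force: [5.8, -2.1, 3.5]
gripper_width: 0.009
```

```bash
python3 -c "
from l import *
st()
"
```

```text
t 14.15 pos [ 0.4563 -0.2764  0.0538] jig [-41.4 -60.1] F [ 5.8 -2.1  3.5] w 0.009 jaw -1.419
```

{"fn": "play_rows", "kwargs": {
  "gripper": [0.005,0.005,0.005],
  "offset": [
    [0.0,-0.0005,0.0],
    [0.0,-0.001,0.0],
    [0.0,-0.001,0.0]
  ],
  "turn": [0.005,0.005,0.005]
}}

```text
time: 14.45
tool_pos: [0.4561, -0.2757, 0.0537]
ee_rot: [[0.013, 0.146, -0.989], [-0.007, -0.989, -0.146], [-1.0, 0.008, -0.011]]
force: [5.7, -2.9, 3.0]
gripper_width: 0.0094
```

{"fn": "play_rows", "kwargs": {
  "gripper": [0.005,0.005,0.005],
  "offset": [
    [0.0,-0.0004,0.0],
    [0.0,-0.0008,0.0],
    [0.0,-0.0008,0.0]
  ],
  "turn": [0.005,0.005,0.005]
}}

```text
time: 14.75
tool_pos: [0.456, -0.2751, 0.0537]
ee_rot: [[0.013, 0.141, -0.99], [-0.007, -0.99, -0.141], [-1.0, 0.009, -0.012]]
force: [6.6, -3.0, 4.2]
gripper_width: 0.0093
```

```bash
python3 -c "
from l import *
st();pic('t17',290,420,150,270,'top',5)
"
```

```text
t 14.75 pos [ 0.456  -0.2751  0.0537] jig [-41.5 -58.8] F [ 6.6 -3.   4.2] w 0.0093 jaw -1.429
```

View pics/t17c.png

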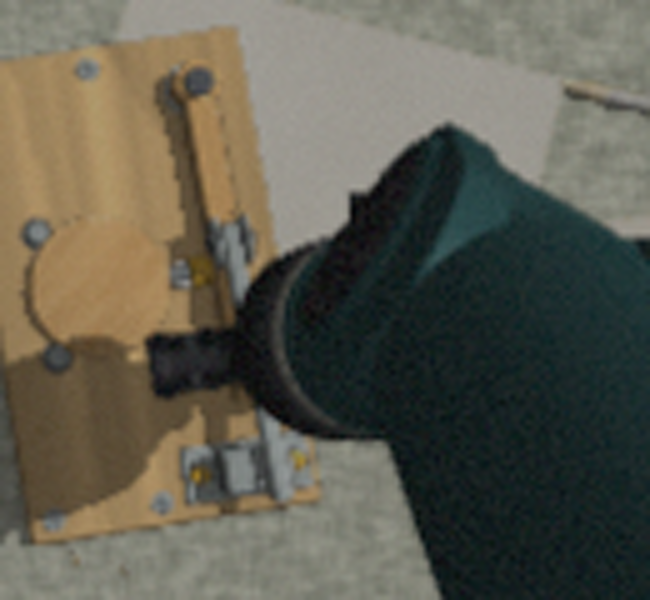

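{"fn": "play_rows", "kwargs": {
  "gripper": [0.005,0.005,0.005],
  "offset": [
    [0.0,-0.0004,0.0],
    [0.0,-0.0008,0.0],
    [0.0,-0.0008,0.0]
  ],
  "turn": [0.005,0.005,0.005]
}}

```text
time: 15.1
tool_pos: [0.4559, -0.2745, 0.0537]
ee_rot: [[0.013, 0.136, -0.991], [-0.007, -0.991, -0.136], [-1.0, 0.009, -0.012]]
force: [5.1, -3.5, 3.1]
gripper_width: 0.0093
```

{"fn": "play_rows", "kwargs": {
  "gripper": [0.005,0.005,0.005],
  "offset": [
    [0.0,-0.0004,0.0],
    [0.0,-0.0008,0.0],
    [0.0,-0.0008,0.0]
  ],
  "turn": [0.005,0.005,0.005]
}}

```text
time: 15.4
tool_pos: [0.4558, -0.2739, 0.0537]
ee_rot: [[0.013, 0.131, -0.991], [-0.007, -0.991, -0.131], [-1.0, 0.009, -0.012]]
force: [6.1, -3.6, 2.6]
gripper_width: 0.0095
```

```bash
python3 -c "
from l import *
st()
"
```

```text
t 15.4 pos [ 0.4558 -0.2739  0.0537] jig [-41.5 -57.6] F [ 6.1 -3.6  2.6] w 0.0095 jaw -1.439
```

{"fn": "play_rows", "kwargs": {
  "gripper": [0.005,0.005,0.005],
  "offset": [
    [0.0005,-0.0004,0.0],
    [0.0005,-0.0008,0.0],
    [0.0005,-0.0008,0.0]
  ],
  "turn": [0.005,0.005,0.005]
}}

```text
time: 15.7
tool_pos: [0.4555, -0.2733, 0.0533]
ee_rot: [[0.013, 0.126, -0.992], [-0.008, -0.992, -0.126], [-1.0, 0.009, -0.012]]
force: [5.7, -4.0, 3.0]
gripper_width: 0.0094
```

```bash
python3 -c "
from l import *
st();pic('s18',220,350,80,200);pic('t18',290,420,150,270,'top',5)
"
```

```text
t 15.7 pos [ 0.4555 -0.2733  0.0533] jig [-41.7 -57. ] F [ 5.7 -4.   3. ] w 0.0094 jaw -1.444
```

View pics/s18c.png

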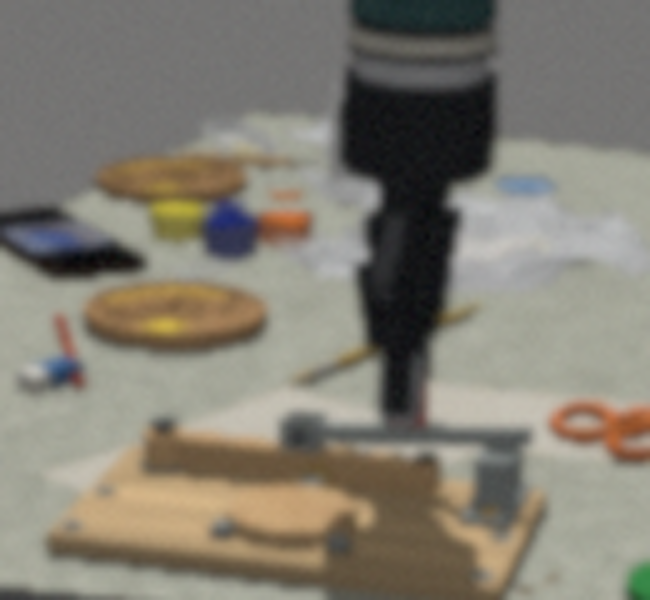

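View pics/t18c.png

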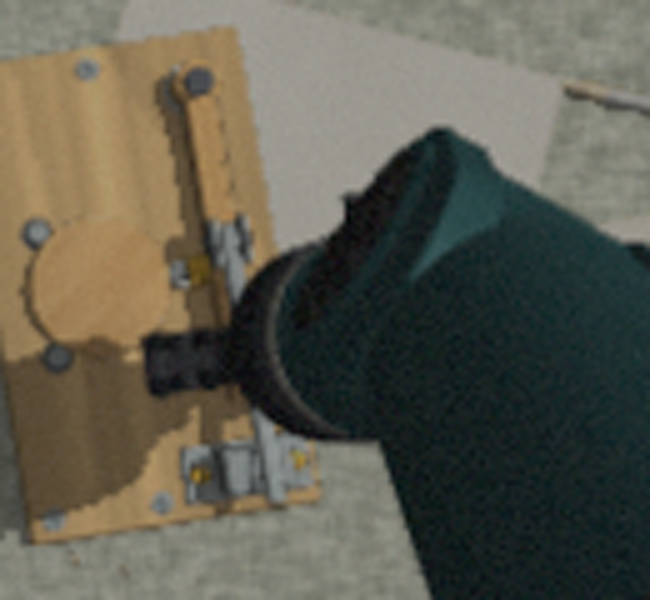

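{"fn": "play_rows", "kwargs": {
  "gripper": [0.005,0.005,0.005],
  "offset": [
    [0.0002,-0.0004,0.0],
    [0.0004,-0.0006,0.0],
    [0.0004,-0.0006,0.0]
  ],
  "turn": [0.005,0.005,0.005]
}}

```text
time: 16.1
tool_pos: [0.4552, -0.2729, 0.0529]
ee_rot: [[0.012, 0.121, -0.993], [-0.008, -0.993, -0.121], [-1.0, 0.009, -0.011]]
force: [3.9, -4.7, 4.5]
gripper_width: 0.0091
```

{"fn": "play_rows", "kwargs": {
  "gripper": [0.005,0.005,0.005],
  "offset": [
    [0.0,-0.0004,0.0],
    [0.0,-0.0006,0.0],
    [0.0,-0.0006,0.0]
  ],
  "turn": [0.005,0.005,0.005]
}}

```text
time: 16.4
tool_pos: [0.4551, -0.2723, 0.0529]
ee_rot: [[0.012, 0.116, -0.993], [-0.008, -0.993, -0.116], [-1.0, 0.009, -0.011]]
force: [5.8, -3.9, 4.0]
gripper_width: 0.0094
```

```bash
python3 -c "
from l import *
st();pic('t19',290,420,150,270,'top',5)
"
```

```text
t 16.4 pos [ 0.4551 -0.2723  0.0529] jig [-42.  -55.9] F [ 5.8 -3.9  4. ] w 0.0094 jaw -1.454
```

View pics/t19c.png

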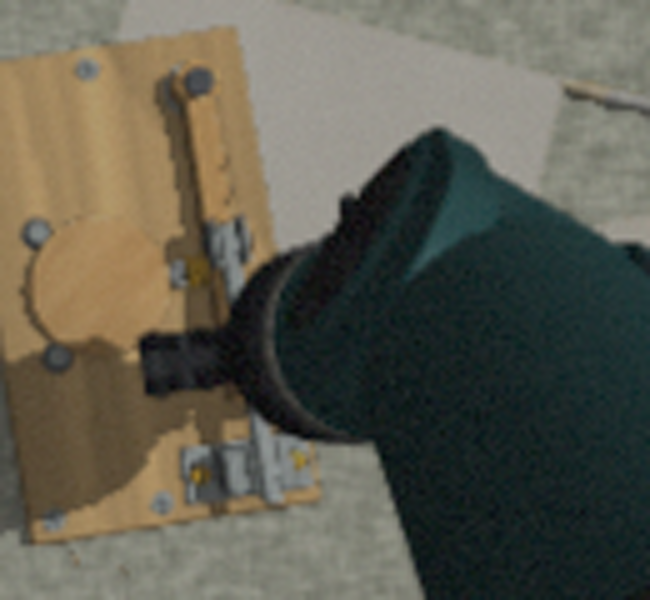

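{"fn": "play_rows", "kwargs": {
  "gripper": [0.005,0.005,0.005],
  "offset": [
    [0.0003,-0.0004,0.0],
    [0.0005,-0.0006,0.0],
    [0.0005,-0.0006,0.0]
  ],
  "turn": [-0.003,-0.003,-0.003]
}}

```text
time: 16.75
tool_pos: [0.4549, -0.2723, 0.0526]
ee_rot: [[0.012, 0.118, -0.993], [-0.008, -0.993, -0.118], [-1.0, 0.01, -0.011]]
force: [3.7, -5.2, 5.6]
gripper_width: 0.0096
```

{"fn": "play_rows", "kwargs": {
  "gripper": [0.005,0.005,0.005],
  "offset": [
    [0.0,-0.0004,0.0],
    [0.0,-0.0006,0.0],
    [0.0,-0.0006,0.0]
  ],
  "turn": [0,0,0]
}}

```text
time: 17.05
tool_pos: [0.4549, -0.272, 0.0526]
ee_rot: [[0.013, 0.117, -0.993], [-0.009, -0.993, -0.118], [-1.0, 0.01, -0.012]]
force: [3.8, -5.2, 5.1]
gripper_width: 0.0093
```

```bash
python3 -c "
from l import *
st();pic('s20',220,350,80,200)
"
```

```text
t 17.05 pos [ 0.4549 -0.272   0.0526] jig [-42.2 -55.6] F [ 3.8 -5.2  5.1] w 0.0093 jaw -1.453
```

View pics/s20c.png

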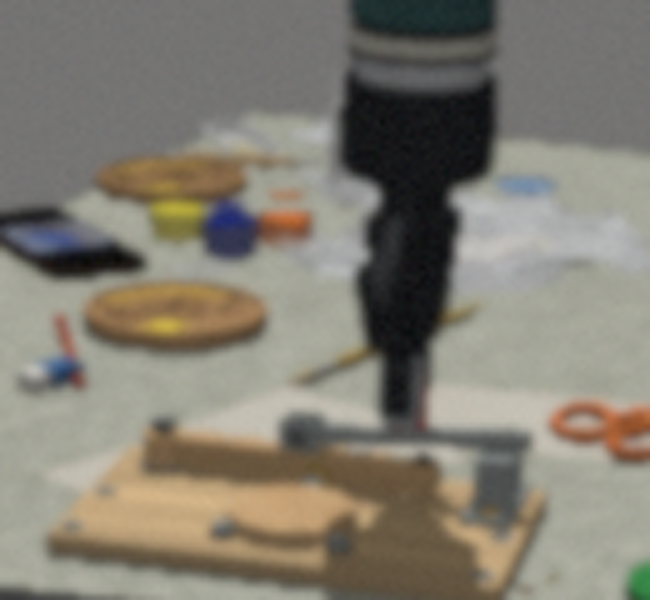

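{"fn": "play_rows", "kwargs": {
  "gripper": [0.005,0.005,0.005],
  "offset": [
    [0.0,-0.0004,0.0],
    [0.0,-0.0006,0.0],
    [0.0,-0.0006,0.0]
  ],
  "turn": [-0.003,-0.003,-0.003]
}}

```text
time: 17.4
tool_pos: [0.4549, -0.2719, 0.0527]
ee_rot: [[0.013, 0.119, -0.993], [-0.009, -0.993, -0.12], [-1.0, 0.011, -0.012]]
force: [4.8, -6.0, 4.8]
gripper_width: 0.0091
```

{"fn": "play_rows", "kwargs": {
  "gripper": [0.005,0.005,0.005],
  "offset": [
    [0.0,-0.0004,0.0],
    [0.0,-0.0006,0.0],
    [0.0,-0.0006,0.0]
  ],
  "turn": [-0.003,-0.003,-0.003]
}}

```text
time: 17.7
tool_pos: [0.4549, -0.2719, 0.0527]
ee_rot: [[0.014, 0.121, -0.993], [-0.01, -0.993, -0.121], [-1.0, 0.011, -0.012]]
force: [4.8, -8.5, 4.0]
gripper_width: 0.0096
```

```bash
python3 -c "
from l import *
st();pic('t21',290,420,150,270,'top',5);st()
"
```

```text
t 17.7 pos [ 0.4549 -0.2719  0.0527] jig [-42.1 -55.4] F [ 4.8 -8.5  4. ] w 0.0096 jaw -1.449
t 17.75 pos [ 0.4549 -0.2719  0.0527] jig [-42.1 -55.4] F [ 4.3 -7.1  3.8] w 0.0095 jaw -1.449
```

View pics/t21c.png

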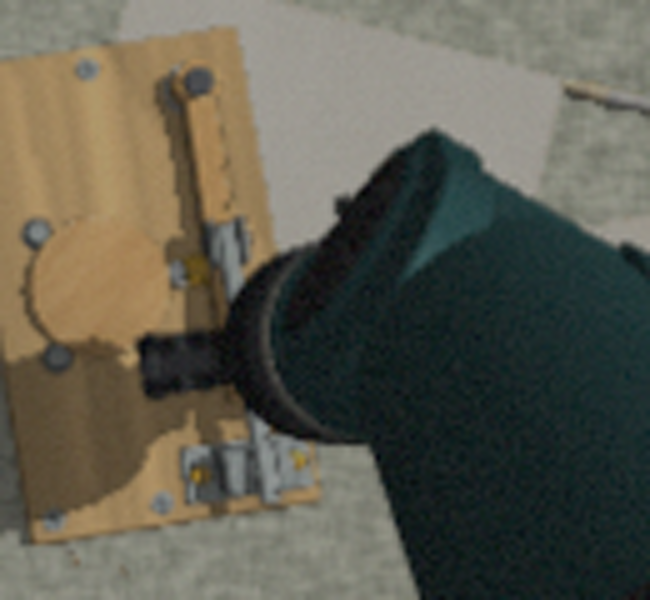

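{"fn": "play_rows", "kwargs": {
  "gripper": [0.005,0.005,0.005,0.005],
  "offset": [
    [0.0005,0.0007,0.0],
    [0.001,0.0015,0.0],
    [0.0015,0.0015,0.0005],
    [0.002,0.0015,0.0005]
  ],
  "turn": [-0.003,-0.003,-0.003,-0.003]
}}

```text
time: 18.15
tool_pos: [0.4537, -0.2727, 0.0506]
ee_rot: [[0.012, 0.125, -0.992], [-0.009, -0.992, -0.125], [-1.0, 0.01, -0.011]]
force: [2.3, -5.3, 6.9]
gripper_width: 0.0095
```

```bash
python3 -c "
from l import *
st()
"
```

```text
t 18.15 pos [ 0.4537 -0.2727  0.0506] jig [-43.4 -56.1] F [ 2.3 -5.3  6.9] w 0.0095 jaw -1.445
```

{"fn": "play_rows", "kwargs": {
  "gripper": [0.005,0.005,0.005,0.005],
  "offset": [
    [0.0005,0.0,0.0],
    [0.001,0.0,0.0],
    [0.0015,0.0,0.0005],
    [0.002,0.0,0.0005]
  ],
  "turn": [-0.003,-0.003,-0.003,-0.003]
}}

```text
time: 18.55
tool_pos: [0.4526, -0.2729, 0.0485]
ee_rot: [[0.011, 0.127, -0.992], [-0.009, -0.992, -0.128], [-1.0, 0.01, -0.01]]
force: [3.3, -6.6, 7.6]
gripper_width: 0.0095
```

```bash
python3 -c "
from l import *
st();pic('s22',220,350,80,200);pic('t22',290,420,150,270,'top',5);st()
"
```

```text
t 18.55 pos [ 0.4526 -0.2729  0.0485] jig [-44.5 -56.1] F [ 3.3 -6.6  7.6] w 0.0095 jaw -1.443
t 18.65 pos [ 0.4525 -0.2729  0.0485] jig [-44.6 -56.1] F [ 2.8 -6.7  6.5] w 0.0097 jaw -1.443
```

View pics/s22c.png

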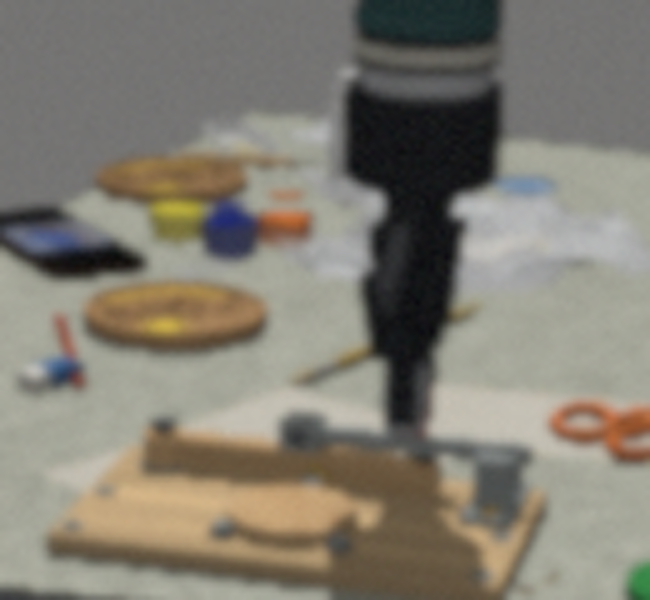

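View pics/t22c.png

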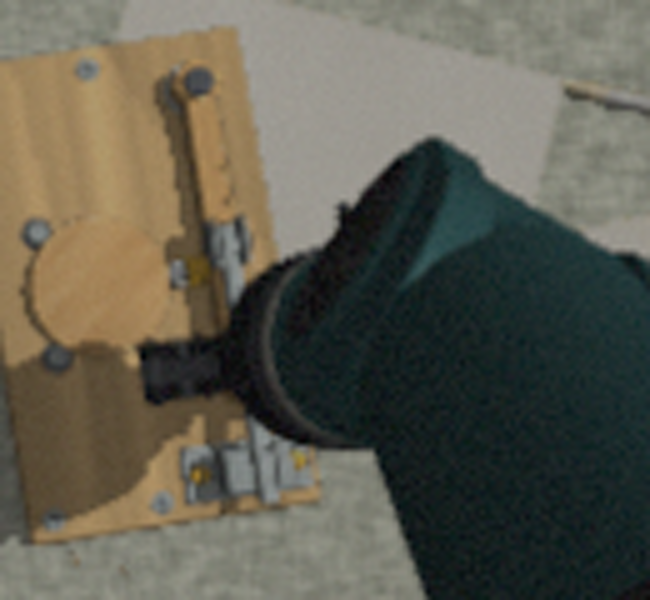

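{"fn": "play_rows", "kwargs": {
  "gripper": [0.005,0.005,0.005,0.005],
  "offset": [
    [0.0005,0.0,0.0],
    [0.001,0.0,0.0],
    [0.0015,0.0,0.0005],
    [0.002,0.0,0.0005]
  ],
  "turn": [-0.003,-0.003,-0.003,-0.003]
}}

```text
time: 19.05
tool_pos: [0.4521, -0.2733, 0.0474]
ee_rot: [[0.011, 0.13, -0.991], [-0.009, -0.991, -0.13], [-1.0, 0.01, -0.01]]
force: [1.1, -6.1, 18.3]
gripper_width: 0.0093
```

```bash
python3 -c "
from l import *
st();pic('s23',220,350,80,200)
"
```

```text
t 19.05 pos [ 0.4521 -0.2733  0.0474] jig [-45.1 -56.4] F [ 1.1 -6.1 18.3] w 0.0093 jaw -1.44
```

View pics/s23c.png

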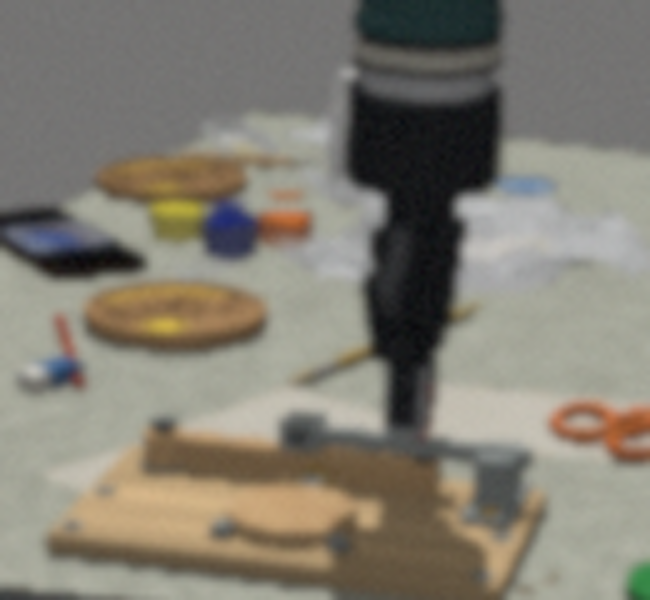

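{"fn": "play_rows", "kwargs": {
  "gripper": [0.005,0.012,0.02,0.03,0.03],
  "offset": [
    [-0.001,0.0005,0.0],
    [-0.0015,0.0005,0.0],
    [-0.0015,0.0005,0.0],
    [-0.003,0.0005,0.0],
    [-0.01,0.0005,0.0]
  ],
  "turn": [0,0,0,0,0]
}}

```text
time: 19.6
tool_pos: [0.4461, -0.2668, 0.0535]
ee_rot: [[-0.003, 0.133, -0.991], [0.002, -0.991, -0.133], [-1.0, -0.002, 0.003]]
force: [-0.0, 0.3, -0.3]
gripper_width: 0.03
```

```bash
python3 -c "
from l import *
st();pic('s24',220,350,80,200)
"
```

```text
t 19.6 pos [ 0.4461 -0.2668  0.0535] jig [-50.1 -49.1] F [-0.   0.3 -0.3] w 0.03 jaw -1.438
```

View pics/s24c.png

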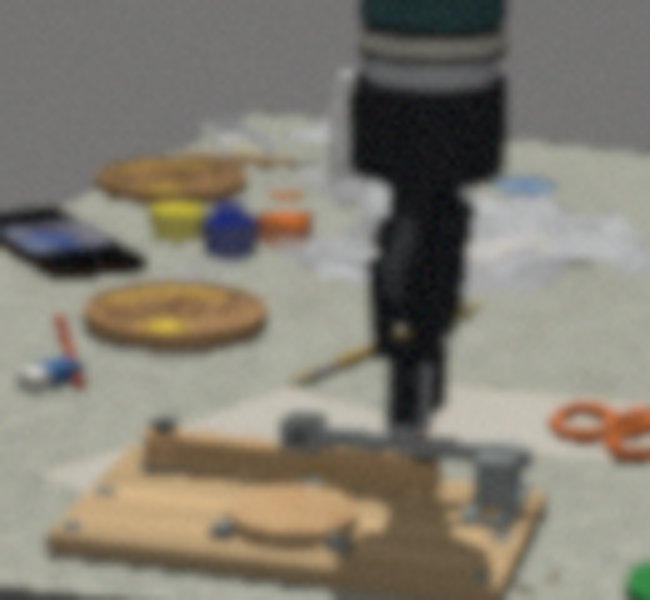

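{"fn": "play_rows", "kwargs": {
  "gripper": [0.034,0.034,0.034,0.02,0.0],
  "offset": [
    [-0.01,0.005,0.0],
    [-0.03,0.007,0.0],
    [-0.05,0.007,0.0],
    [-0.055,0.007,-0.004],
    [-0.055,0.007,-0.004]
  ],
  "turn": [0,0,0,0,0]
}}

```text
time: 20.15
tool_pos: [0.4538, -0.2744, 0.1098]
ee_rot: [[0.003, 0.133, -0.991], [-0.001, -0.991, -0.133], [-1.0, 0.002, -0.003]]
force: [0.1, 0.2, -0.4]
gripper_width: 0.0067
```

{"fn": "play_rows", "kwargs": {
  "gripper": [0.0,0.0],
  "offset": [
    [0.0,0.0,0.0],
    [0.0,0.0,0.0]
  ],
  "turn": [0,0]
}}

```text
time: 20.35
tool_pos: [0.4518, -0.2736, 0.1079]
ee_rot: [[-0.002, 0.133, -0.991], [0.001, -0.991, -0.133], [-1.0, -0.001, 0.002]]
force: [0.3, 0.6, 0.1]
gripper_width: 0.0001
```

```bash
python3 -c "
from l import *
st();pic('s25',220,350,80,200);pic('t25',290,420,150,270,'top',5)
plan([*thumb(-.01,.130),.085],.149-np.pi/2)
"
```

```text
t 20.35 pos [ 0.4518 -0.2736  0.1079] jig [-45.5 -56.7] F [0.3 0.6 0.1] w 0.0001 jaw -1.438
t 20.45 pos [ 0.4517 -0.2737  0.1079] off [ 0.0229 -0.0001 -0.0006] turn -0.016 F [ 0.1 -0.3  0.2] w 0.0001 j7 -0.9
```

View pics/s25c.png

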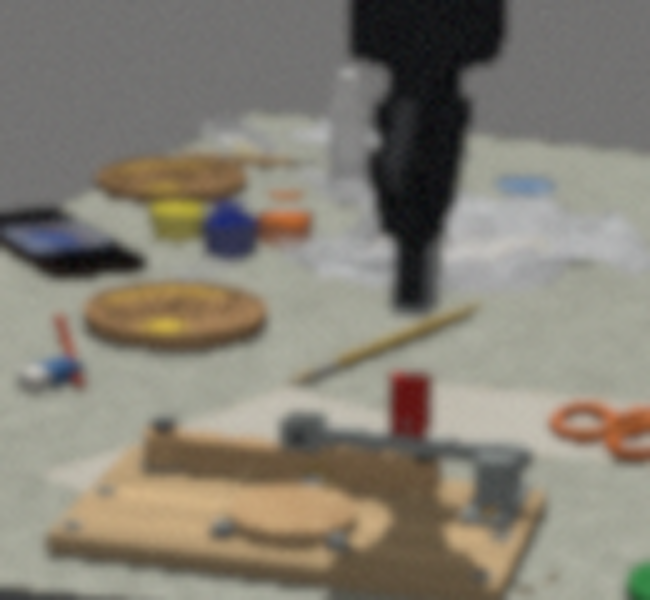

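View pics/t25c.png

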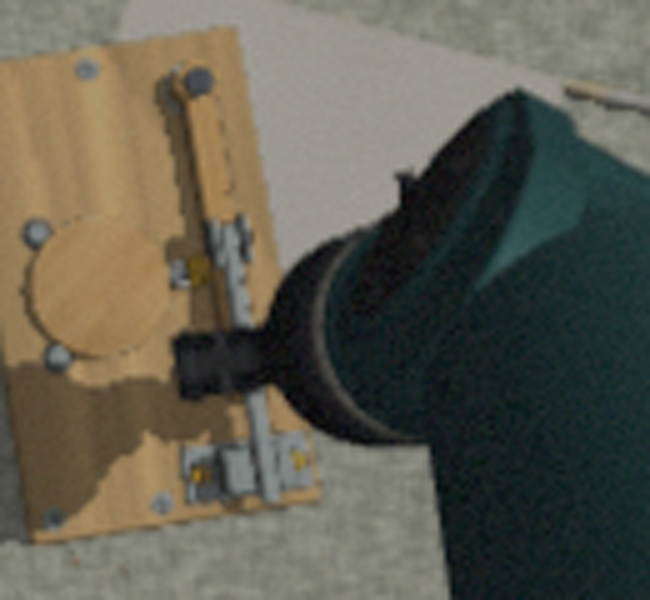

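{"fn": "play_rows", "kwargs": {
  "gripper": [0.0,0.0,0.0,0.0,0.0],
  "offset": [
    [0.015,0.0,-0.001],
    [0.026,0.0,-0.001],
    [0.028,0.0,-0.001],
    [0.03,0.0,-0.001],
    [0.031,0.0,-0.001]
  ],
  "turn": [-0.016,-0.016,-0.016,-0.016,-0.016]
}}

```text
time: 20.95
tool_pos: [0.4533, -0.274, 0.0776]
ee_rot: [[-0.0, 0.148, -0.989], [0.0, -0.989, -0.148], [-1.0, -0.0, 0.0]]
force: [0.3, -0.7, 0.3]
gripper_width: 0.0003
```

```bash
python3 -c "
from l import *
st()
"
```

```text
t 20.95 pos [ 0.4533 -0.274   0.0776] jig [-44.  -57.3] F [ 0.3 -0.7  0.3] w 0.0003 jaw -1.422
```

{"fn": "play_rows", "kwargs": {
  "gripper": [0.0,0.0,0.0,0.0],
  "offset": [
    [0.0008,0.0,0.0],
    [0.0015,0.0,0.0],
    [0.002,0.0,0.0],
    [0.002,0.0,0.0]
  ],
  "turn": [0,0,0,0]
}}

```text
time: 21.35
tool_pos: [0.4535, -0.2741, 0.0769]
ee_rot: [[0.001, 0.148, -0.989], [-0.0, -0.989, -0.148], [-1.0, 0.0, -0.001]]
force: [-0.8, 0.9, 8.3]
gripper_width: -0.0002
```

```bash
python3 -c "
from l import *
st()
"
```

```text
t 21.35 pos [ 0.4535 -0.2741  0.0769] jig [-43.8 -57.4] F [-0.8  0.9  8.3] w -0.0002 jaw -1.422
```

{"fn": "play_rows", "kwargs": {
  "gripper": [0.0,0.0,0.0,0.0,0.0],
  "offset": [
    [-0.02,0.0,0.0],
    [-0.06,0.0,0.0],
    [-0.1,0.03,0.02],
    [-0.13,0.07,0.04],
    [-0.14,0.11,0.05]
  ],
  "turn": [0,0,0,0,0]
}}

```text
time: 21.85
tool_pos: [0.4203, -0.3906, 0.2191]
ee_rot: [[0.003, 0.15, -0.989], [-0.002, -0.989, -0.15], [-1.0, 0.002, -0.003]]
force: [0.3, -0.1, -0.6]
gripper_width: 0.0002
```

{"fn": "play_rows", "kwargs": {
  "gripper": [0.0,0.0,0.0],
  "offset": [
    [-0.02,0.05,0.0],
    [-0.02,0.1,0.0],
    [-0.02,0.1,0.0]
  ],
  "turn": [0,0,0]
}}

```text
time: 22.15
tool_pos: [0.4341, -0.4976, 0.2376]
ee_rot: [[0.003, 0.141, -0.99], [-0.009, -0.99, -0.141], [-1.0, 0.009, -0.002]]
force: [-1.2, 0.7, 0.0]
gripper_width: 0.0002
```

```bash
python3 -c "
from l import *
st();pic('s26',220,350,80,200);p,d=pic('t26',270,420,120,270,'top',4)
for y in vision.trace('top','blank_mid'):
    v,u=np.nonzero(y['pixels']); X=ray('top',(u.mean(),v.mean()),.019); print(round(y['conf'],2),len(u),np.round(w2j(X)*1e3,1))
"
```

```text
t 22.15 pos [ 0.4341 -0.4976  0.2376] jig [ -96.2 -275.5] F [-1.2  0.7  0. ] w 0.0002 jaw -1.43
0.94 654 [-195.6    7.1]
0.83 632 [ 0.7 -0.5]
```

View pics/s26c.png

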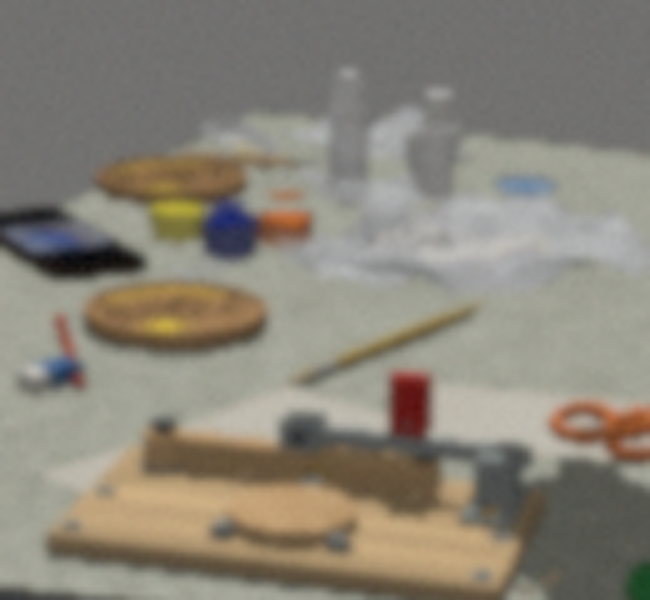

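View pics/t26c.png

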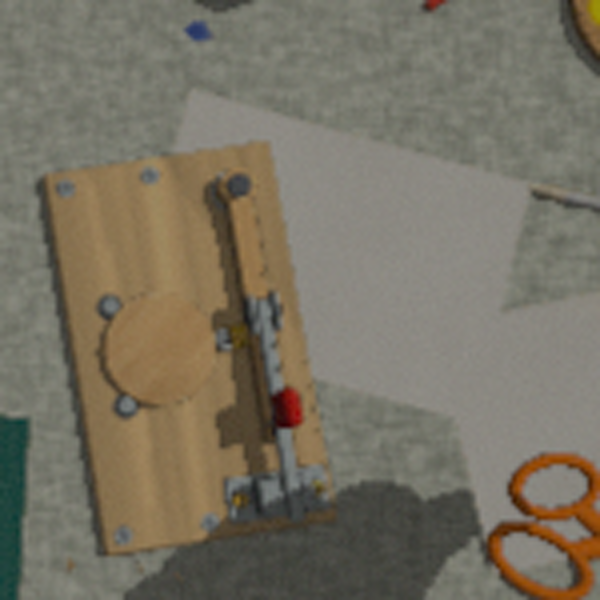

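```bash
python3 -c "
from station import manip
print(manip.sign_off())"
```

```text
the job is handed in; nothing more can be done
None
```

I laid the blank in the nest, let go of it, and latched the clamp arm on it. The job is handed in at about 22 s, with no verdict reported. To close it, I raised the latch bar over the tooth, slid it in by feel until it met the notch's inner wall, then eased back and lowered it home.

**Last checks:**
- **Latch bar:** pressing on the thumb-piece with shut fingers met it at z = 0.0769 m, against 0.077 m when fully down. The last pictures show the bar sitting in the keeper's notch with the gripper clear.
- **Blank:** the camera puts its centre about 0.9 mm from its place (jig x +0.7, y -0.5 mm). It lies flat against both pins with the roller touching it.
- **Squeeze:** side force on the gripper peaked at about 8.5 N for a moment when the bar hit the notch's inner wall. If all of that had reached the plunger it would be about 13 N, under the 15 N limit, but part of it went into the wall. It was about 5 to 7 N otherwise.
- **Keeper position:** the first picture suggested the keeper stood about 1 mm towards +y. By feel it was nearer the +3 mm end of its range. I trusted the feel.
- **Jars and beaker:** I never moved near them, but I did not measure them again at the end.

The plunger force on the blank after I let go was not measured directly; I inferred it from the latched position.

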